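# Snap the plug into a valve block with the two-handled bench press

## Task

Stand the white valve block upright in the nest of the bench press, its plug facing one of the two jaws (either one), and let go of it. Then squeeze the press's two handles together little by little until the resistance peaks and gives as the plug snaps in, and stop closing there: bearing down on a seated plug crushes its seal. Let the handles spring open with the block still standing in the nest; do not push the plug with the fingers, and leave the mallet, the orange cup and the flask alone.

Things in the scene. Friction and masses are not known exactly. Their poses are not given: they have to be found in the camera images.
- press: Bench hand press: fixed grey steel plate 150 x 110 x 12 mm with two pivoted steel arms. Origin on the bench between the pivots. x: handles point to -x (to the robot at yaw 0); y: closing direction; z up. The pivot bridge, its highest part (52 mm), spans x -14 to 14, y -50 to 50 mm. The arms' tops are 42 mm above the bench. Handles overhang the plate, which ends at x = -125 mm.
- nest (a point): Centre of the nest floor = the plate's top, 12 mm above the bench, 75 mm from the pivots in -x; axes as the press. Ribs 5 mm high at x = +-16 mm take the block's plain faces with 2 mm play each; along y it is free between the jaws: upright round noses, radius 8 mm, 10 to 30 mm above the floor; open, the right one is 26 mm from the middle, the left 25 to 33 (screw-set). Fingers fit between the jaws on the block's +x and -x sides.
- left_grip (a point): Where the left (+y) handle is squeezed: centre of a black bar 8 mm thick (y), 20 mm tall, underside 22 mm above the bench, 110 mm long along x. This point: 32 mm above the bench, 190 mm from the pivots, 115 mm from the nest in -x, 37 mm from the free end. Open, the two bars' outer faces are 68 mm apart; with the plug snapped in 19 to 44 mm, by the setting of the jaws.
- right_grip (a point): The same point on the right (-y) handle, mirrored.
- press_left (a joint): Closing angle of the left handle (rad): 0 open, limit 0.2; a spring opens it (about 1 N at the grip). Geared to the right one: equal angles, fixed midline; an off-centre grip reads as sideways force. Jaws meet the block at 0.03 to 0.09, the snap is 0.04 later. It takes 11 to 15 N on each handle. Over 25 N on one, or over 8 N once the plug is in, crushes: close in steps of about 1 mm of opening.
- press_right (a joint): Closing angle of the right handle, always equal to the left one's.
- valve_grip (a point): Loose white plastic valve block, about 190 g, 28 x 28 mm, 50 mm tall plus a 4 mm disc on top. This point is on its upright axis, 36 mm above its underside: grip here across the plain +x and -x faces (28 mm). y is the plug axis, 20 mm above the underside: a fixed 20 mm round stub stands out 9 mm on -y; the plug, a 20 mm disc on a 12 mm stem, 9 mm on +y. Overall 46 mm along y.
- plug (a joint): How far the plug is pressed in (m): 0 out, 0.006 fully home. Its resistance rises to a peak of about 40 N at about 0.0015, then falls; past 0.005 it pulls itself home and stays, and the handles go slack. Let go before that, it springs out again.
- mallet_grip (a point): Handle of a mallet, 260 mm long, lying on the bench: leave alone.
- cup: Orange cup, 72 mm in diameter, 60 mm tall, origin under its centre: leave alone.
- flask: Blue drinking flask, 66 mm in diameter, 200 mm tall, origin under its centre: leave alone.
Not all that is in view belongs to the job. Leave any green look-alike of the part that bears valve_grip alone.

How it is judged (in metres and radians):
On the way, in this order (a step that is already met when the one before it is completed fails the run):
1. the valve block stands in the nest, let go, its plug along the closing direction and still out (x of valve_grip in the frame of nest between -0.005 and 0.005 m and y of valve_grip in the frame of nest between -0.01 and 0.01 m and z of valve_grip in the frame of nest between 0.032 and 0.039 m and angle between valve_grip's own z axis and vertical below 0.12 rad and angle between the y axis of valve_grip and the y axis of nest, either way round below 0.2 rad and contact force between the fingers and valve below 0.3 N and value of joint plug below 0.002 m), for 0.2 s.
2. the handles are squeezed together on the block in the nest and the plug has snapped home (x of valve_grip in the frame of nest between -0.005 and 0.005 m and y of valve_grip in the frame of nest between -0.01 and 0.01 m and z of valve_grip in the frame of nest between 0.032 and 0.039 m and angle between valve_grip's own z axis and vertical below 0.12 rad and angle between the y axis of valve_grip and the y axis of nest, either way round below 0.2 rad and contact force between the fingers and valve below 0.3 N and value of joint plug above 0.0055 m and value of joint press_left above 0.04 rad), for 0.1 s.
At the end, for the whole second after the job is handed in: The plug is home (over 5.5 of 6 mm) and stays; the block stands upright (within 0.12 rad) and at rest in the nest (within 5 mm along the handles, 10 mm in the closing direction, on the nest floor, plug axis within 0.2 rad of the closing direction), and both handles have sprung open (under 0.02 rad) (x of valve_grip in the frame of nest between -0.005 and 0.005 m and y of valve_grip in the frame of nest between -0.01 and 0.01 m and z of valve_grip in the frame of nest between 0.032 and 0.039 m and angle between valve_grip's own z axis and vertical below 0.12 rad and angle between the y axis of valve_grip and the y axis of nest, either way round below 0.2 rad and value of joint plug above 0.0055 m and value of joint each of press_left, press_right below 0.02 rad and linear speed of valve below 0.02 m/s); the robot touches nothing.
It fails at once if a handle is pushed with more than 8 N once the plug is home (crushing its seal) (value of joint plug above 0.0057 m and (contact force between the fingers and press_left above 8 N or contact force between the fingers and press_right above 8 N)).
It fails at once if a handle is pushed with more than 25 N (crushing the block) (contact force between the fingers and press_left above 25 N or contact force between the fingers and press_right above 25 N).
It fails at once if the plug is pushed with the fingers (over 8 N) (contact force between the fingers and plug above 8 N).
It fails at once if the mallet, cup or flask is moved by more than 30 mm (distance of any of mallet_grip, cup, flask from where it was at the start of the episode above 0.03 m).
It also fails if it takes over 72 s, if anything falls off the work surface, if the arm or the gripper's body presses on something with over 40 N, if the wrist force passes 120 N, or if a joint passes its speed limit or range.

## Robot

A 7-joint arm with a two-finger parallel gripper is mounted at the origin on the work surface. World frame = base frame: x ahead of the robot, y to its left, z up, the work surface at z = 0. Lengths are in mm, angles in rad, forces in N, time in s.
With the tool pointing down it reaches from about 400 to 850 mm from the base axis. Payload 10.4 kg.
Tool frame: the origin (TCP) lies on the centre line of the jaws, within the pads' length; the fingertips stand 19 mm ahead of it and the grasp point (between the pads) is the TCP; z points along the fingers, y is the direction in which the jaws open and shut (so a half turn about z gives the same grasp; the last joint's range is limited). The gripper opens to 87 mm and grips with 3 to 60 N. Pads are 19 mm wide; open, the fingers measure 117 mm over their backs; the gripper's body (75 mm by 190 mm) begins 51 mm behind the grasp point.
Start: joints at [1.285, 0.332, -0.065, 1.46, 0.022, 1.35, -0.088], TCP at [162.386, -603.557, 241.576] pointing down, gripper open.
Joint ranges: [-2.6, 2.6], [-0.5, 2.12], [-1.47, 1.34], [0.16, 2.42], [-1.27, 4.41], [0.06, 2.06], [-2.6, 2.6]. Speed limits (rad/s): [2.22, 2.22, 2.79, 2.79, 3.14, 3.14, 3.14].

## Interface

Orientations are given as a rotation vector (axis times angle).
In Python, from workcell import monitor, vision, env, nets gives the robot as it stands.
- The arm moves only by the tool apply_moves, never from a script. Its arguments are lists of equal length, an entry for each row: "gripper": the opening in per cent of the stroke, from 0 (shut) to 100 (fully open); "dp": the shift along the tool's x, y, z in mm, a list of three; "delta_rot": the turn, a rotation vector about the tool's x, y, z in rad, a list of three. A call has 1 to 8 rows; each row is the pose to reach, as a shift and turn from the pose commanded when the call began, along the tool's axes at that moment; what a row does not reach only later rows make up. A row lasts 1/12 s, in which the tool goes at most 41.7 mm and 7.16 degrees, less where a joint would pass 70% of its speed; a pose out of reach is approached as far as the arm can. A call with a gripper value outside its range is refused whole. The fingers move at their own pace and stop on an object; the grip force is fixed at half the most. Time passes only in rows, so rows that repeat a pose let the fingers close. It gives the time, the measured TCP pose, the force and the opening at its end, in the units of the state.
- monitor.sense(): the state, without advancing time (a new reading comes with each control period).
- vision.get_image(name): name is "side" or "top"; returns the picture (384x512x3 uint8, red, green, blue); there is no depth.
- vision.camera_info(name): a dict with "K" (3x3 intrinsics, pixels), "pose" (4x4, takes a point from camera to world coordinates). Camera axes: x right, y down, z forward; pixel columns grow to the right and rows downward; lengths in mm; the calibration is good to about 2 mm. A picture is of the moment at which its call begins. camera_info takes no time and is no camera call.
- env.job_done(): hands the job in, once; it reports no verdict.
Trained networks look in the newest picture that a camera, given by its name, has taken for a name from the list of things; names that differ only in an ending like _2 or _b are one class to them, and where a whole thing is asked for, a point or a joint stands for the part that bears it (a point fixed in the world has none). Each returns a list of dicts, best first, with "conf" (0 to 1); they miss things now and then, are a little off and sometimes report something else, mostly with a low value. They report only what shows in the picture. A call takes as long as a camera call. They do not tell look-alikes from the thing itself.
- nets.recognise(camera, query): "extent" ([left, top, right, bottom] in pixels, round what is visible of it).
The state is a dict: "t": time; "joint_positions": joint angles; "qd": joint speeds; "joint_efforts": joint torques, N m; "position": TCP position; "tcp_rot": TCP orientation; "force": force on the tool from outside, world axes, zero at the start; "ft_torque": the same for the moment, N m; "opening": finger opening in mm.
Only numpy, scipy, OpenCV 4.12 (cv2) and the standard library are available. Lean on these libraries where they do the work, as an engineer would, in place of code of your own. Each camera call takes 0.05 s, during which the arm holds its last target.

## Working session

There is one attempt and no reset: what is moved stays moved. The work goes in short steps, Python scripts to look and compute and a tool call to move; the robot and the scene stay as the last step left them, time stands still between calls to the robot, and variables do not carry over. Pictures are saved under pics/ and viewed, and the job is handed in when it is done.

Besides the shell and the picture viewer there is one more tool, called after "Emit:" as name(argument=value, ...) on one line, values as JSON. apply_moves: Moves the arm, as the interface text tells. Its arguments: {"type":"object","properties":{"gripper":{"type":"array"},"dp":{"type":"array"},"delta_rot":{"type":"array"}},"required":["gripper","dp","delta_rot"]}

```bash
ls; mkdir -p pics; python3 - <<'E'
from workcell import monitor, vision, env, nets
import cv2,numpy as np
print(monitor.sense())
for c in("side","top"):
    im=vision.get_image(c); cv2.imwrite(f"pics/{c}0.png",cv2.cvtColor(im,cv2.COLOR_RGB2BGR))
    ci=vision.camera_info(c); print(c,np.round(ci["K"],1).tolist(),np.round(ci["pose"],4).tolist())
    for q in("press","valve_grip","left_grip"): print(q,[(d["conf"],np.round(d["extent"]).tolist()) for d in nets.recognise(c,q)])
print(monitor.sense()["t"])
E
```

```text
pics
{'t': 0.0, 'joint_positions': array([ 1.2854152 ,  0.33289139, -0.06468383,  1.46089608,  0.0215707 ,
        1.34988751, -0.08849373]), 'qd': array([-1.71823109e-04, -5.33000418e-04, -9.97028971e-04, -2.89056196e-05,
        4.66290585e-04,  1.60228039e-04,  5.49823655e-04]), 'joint_efforts': array([ 2.80996210e-04, -6.23247743e+01,  2.51311617e-02, -3.89902854e+01,
       -6.11961912e-02,  3.94939038e-02,  1.33334102e-04]), 'position': array([ 162.26337411, -603.21882722,  240.76327578]), 'tcp_rot': array([-3.11315422e+00, -4.11416521e-01,  3.45637744e-04]), 'force': array([0.61871412, 0.1752292 , 0.24031874]), 'ft_torque': array([-0.05752567, -0.03498224,  0.01631152]), 'opening': 87.08062279677821}
side [[421.4, 0.0, 263.9], [0.0, 421.4, 197.9], [0.0, 0.0, 1.0]] [[0.9798, -0.1237, 0.1571, 415.6771], [-0.1999, -0.6208, 0.7581, -820.578], [0.0037, -0.7742, -0.633, 774.3241], [0.0, 0.0, 0.0, 1.0]]
press [(0.91, [204.0, 183.0, 302.0, 236.0])]
valve_grip [(0.75, [240.0, 237.0, 263.0, 265.0]), (0.68, [265.0, 261.0, 281.0, 288.0]), (0.61, [229.0, 280.0, 242.0, 307.0]), (0.44, [216.0, 209.0, 301.0, 234.0])]
left_grip [(0.82, [205.0, 195.0, 284.0, 221.0])]
top [[460.8, 0.0, 256.4], [0.0, 460.8, 193.8], [0.0, 0.0, 1.0]] [[-0.0296, -0.9859, 0.1646, 361.4913], [-0.9996, 0.0297, -0.0017, 12.5765], [-0.0032, -0.1646, -0.9864, 1449.4433], [0.0, 0.0, 0.0, 1.0]]
press [(0.92, [229.0, 166.0, 278.0, 248.0])]
valve_grip [(0.53, [330.0, 227.0, 341.0, 237.0])]
left_grip [(0.8, [241.0, 180.0, 252.0, 226.0])]
0.4
```

```bash
python3 - <<'E'
import cv2
s=cv2.imread("pics/side0.png");t=cv2.imread("pics/top0.png")
cv2.imwrite("pics/a.png",cv2.resize(s[160:330,180:400],None,fx=3.5,fy=3.5,interpolation=cv2.INTER_CUBIC))
cv2.imwrite("pics/b.png",cv2.resize(t[150:270,210:370],None,fx=5,fy=5,interpolation=cv2.INTER_CUBIC))
E
```

```text
(no output)
```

View pics/side0.png

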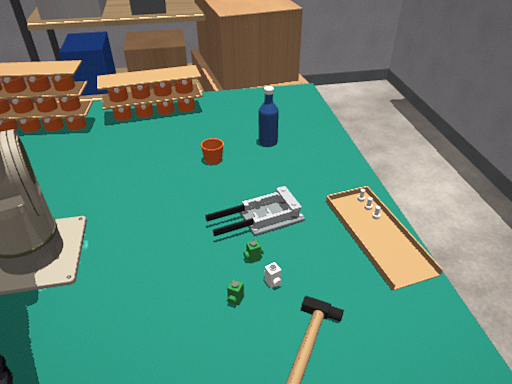

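View pics/top0.png

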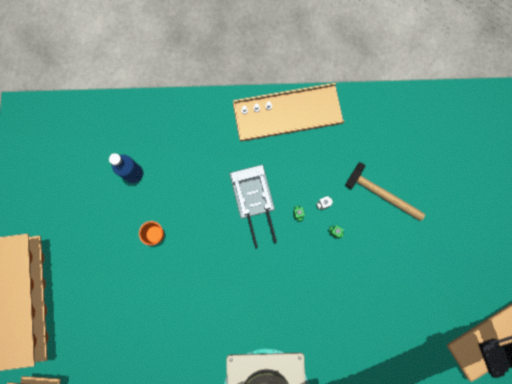

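```bash
sleep 1
```

```text
(no output)
```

View pics/a.png

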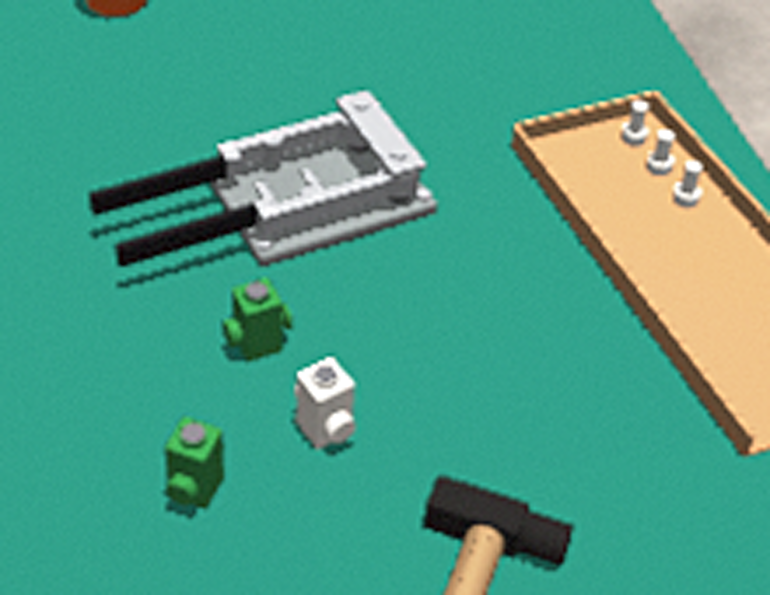

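View pics/b.png

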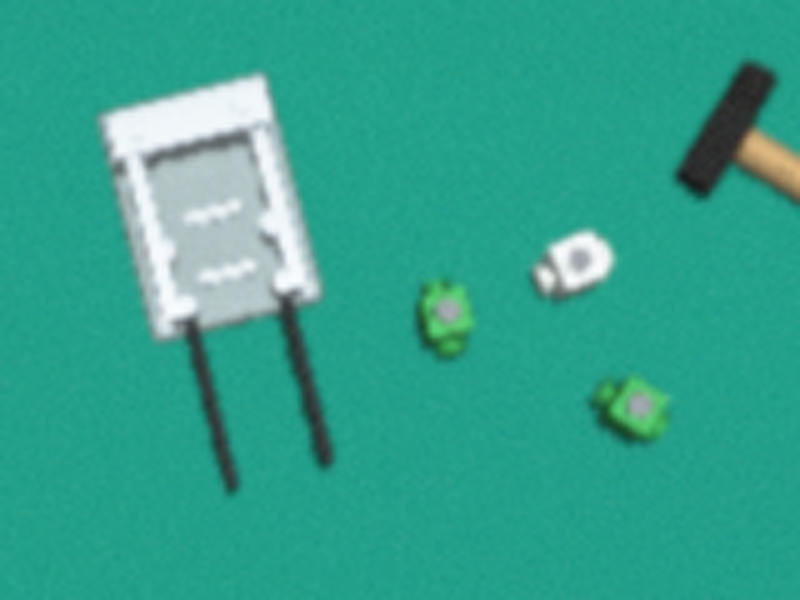

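White valve: top disc at about (326,202) in the top view and (273,267) in the side view. The press is at about (253,200) top and (253,210) side. Next I enlarge both to pick corners.

```bash
python3 - <<'E'
import cv2
s=cv2.imread("pics/side0.png");t=cv2.imread("pics/top0.png")
def z(im,x0,y0,x1,y1,f,n):
    c=cv2.resize(im[y0:y1,x0:x1],None,fx=f,fy=f,interpolation=cv2.INTER_CUBIC)
    for x in range(x0,x1,10):cv2.putText(c,str(x),((x-x0)*f,8),0,.3,(0,0,255),1);cv2.line(c,((x-x0)*f,0),((x-x0)*f,c.shape[0]),(0,0,120),1)
    for y in range(y0,y1,10):cv2.putText(c,str(y),(0,(y-y0)*f),0,.3,(0,0,255),1);cv2.line(c,(0,(y-y0)*f),(c.shape[1],(y-y0)*f),(0,0,120),1)
    cv2.imwrite(n,c)
z(s,200,180,310,240,7,"pics/c.png")
z(t,225,160,285,252,6,"pics/d.png")
E
sleep 1
```

```text
(no output)
```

View pics/c.png

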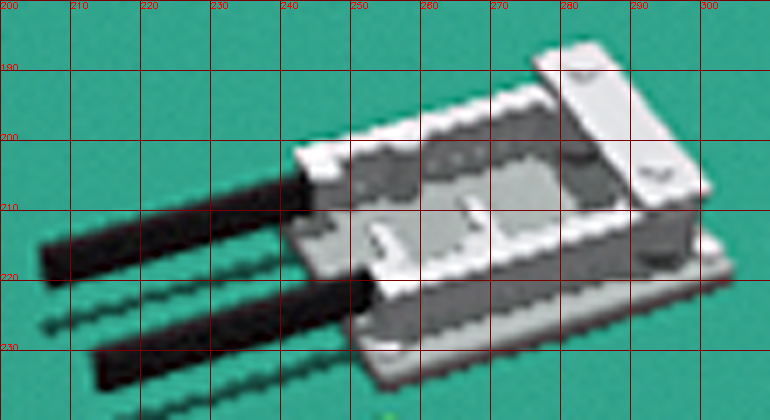

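View pics/d.png

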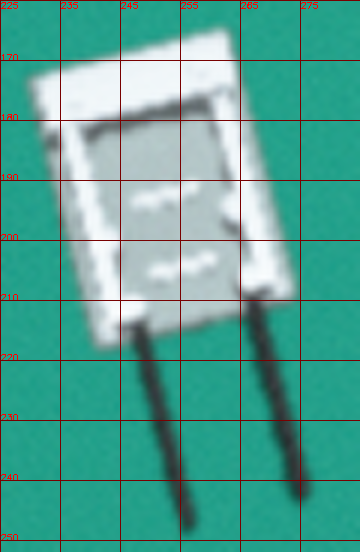

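```bash
cat > h.py <<'E'
import numpy as np,cv2
from scipy.optimize import least_squares
from workcell import monitor, vision, env, nets
CI={c:vision.camera_info(c) for c in("side","top")}
def proj(c,P):
    K=CI[c]["K"];T=np.linalg.inv(CI[c]["pose"]);P=np.atleast_2d(P)
    q=(P@T[:3,:3].T+T[:3,3])@np.array(K).T
    return q[:,:2]/q[:,2:]
def tf(p,L):
    L=np.atleast_2d(np.array(L,float));c,s=np.cos(p[2]),np.sin(p[2])
    return np.c_[p[0]+c*L[:,0]-s*L[:,1],p[1]+s*L[:,0]+c*L[:,1],L[:,2]]
def ray(c,uv,z):
    K=np.array(CI[c]["K"]);T=np.array(CI[c]["pose"])
    d=T[:3,:3]@np.linalg.solve(K,[uv[0],uv[1],1]);return T[:3,3]+d*(z-T[2,3])/d[2]
E
cat > fit.py <<'E'
from h import *
S=[((276,189),(-14,50,52)),((285,186),(14,50,52)),((301.5,206.5),(14,-50,52)),((291.5,209.5),(-14,-50,52)),((253.3,231.8),(-125,-55,12)),((255,235.3),(-125,-55,0)),((304.7,217.5),(25,-55,12)),((206,215),(-227,30,42)),((213,230),(-227,-30,42))]
Tt=[((229.8,173.5),(14,50,52)),((262.5,165),(14,-50,52)),((241.5,218),(-125,55,12)),((274,209.5),(-125,-55,12)),((256.8,248),(-227,30,42)),((275.8,243),(-227,-30,42)),((253.9,198.6),(-75,0,15))]
def res(p,cams=("side","top")):
    r=[]
    for c,D in(("side",S),("top",Tt)):
        if c in cams:
            r.append(proj(c,tf(p,[d[1] for d in D]))-np.array([d[0] for d in D])+.43)
    return np.vstack(r)
for cams in(("side",),("top",),("side","top")):
    o=least_squares(lambda p:res(p,cams).ravel(),[550,0,.25],x_scale=[100,100,1])
    print(cams,o.x,"nest",tf(o.x,(-75,0,12)))
print(np.round(res(o.x),1).tolist())
print("valve",ray("top",(326,201.5),54),ray("side",(272.5,267),54))
E
python3 fit.py
```

```text
('side',) [6.60732417e+02 3.80155762e+01 2.13417604e-01] nest [[587.43395913  22.13048634  12.        ]]
('top',) [6.59994886e+02 3.73057738e+01 2.27730662e-01] nest [[586.93129299  20.37322176  12.        ]]
('side', 'top') [6.60278125e+02 3.75176448e+01 2.21595946e-01] nest [[587.11203101  21.033633    12.        ]]
[[-0.2, -1.1], [-0.2, -0.6], [0.1, -0.1], [0.7, -0.3], [0.9, 1.7], [-0.8, 1.5], [0.5, 0.2], [-0.6, 0.5], [-0.2, 0.0], [0.8, -0.3], [-0.6, 0.4], [-1.0, 0.3], [0.4, 0.2], [-0.6, -0.5], [-0.5, -0.4], [-0.4, 0.0]]
valve [ 563.98345042 -202.01151443   54.        ] [ 564.39804357 -202.42692754   54.        ]
```

```bash
cat >> h.py <<'E'
def z(im,x0,y0,x1,y1,f,n,pts=(),grid=10):
    c=cv2.resize(im[y0:y1,x0:x1],None,fx=f,fy=f,interpolation=cv2.INTER_CUBIC)
    if grid:
      for x in range(x0,x1,grid):
        X=int((x-x0+.5)*f);cv2.putText(c,str(x),(X,8),0,.3,(0,0,255),1);cv2.line(c,(X,0),(X,c.shape[0]),(0,0,120),1)
      for y in range(y0,y1,grid):
        Y=int((y-y0+.5)*f);cv2.putText(c,str(y),(0,Y),0,.3,(0,0,255),1);cv2.line(c,(0,Y),(c.shape[1],Y),(0,0,120),1)
    for p in pts: cv2.circle(c,(int((p[0]-x0+.5)*f),int((p[1]-y0+.5)*f)),2,(255,0,255),-1)
    cv2.imwrite(n,c)
E
python3 - <<'E'
from h import *
s=cv2.imread("pics/side0.png");t=cv2.imread("pics/top0.png")
z(s,255,255,295,297,14,"pics/e.png",grid=5)
z(t,310,190,345,215,16,"pics/f.png",grid=5)
E
sleep 1
```

```text
(no output)
```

View pics/e.png

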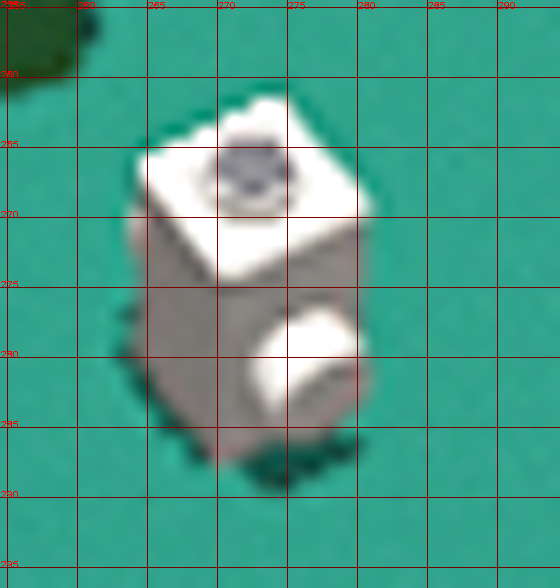

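View pics/f.png

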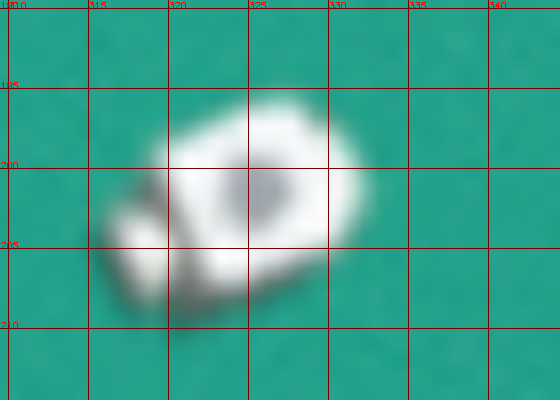

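```bash
python3 - <<'E'
from h import *
P=np.array([ray("side",p,50) for p in((264.5,265.7),(274.3,261.3),(280.4,269),(270.3,274.4))])
print(P.round(1),P.mean(0))
for i in range(4):
    d=P[(i+1)%4]-P[i];print(np.hypot(*d[:2]),np.degrees(np.arctan2(d[1],d[0])))
T=np.array([ray("top",p,50) for p in((319.8,199),(328.3,196.3),(322.2,207.5),(330.5,205))])
print(T.round(1),T.mean(0))
print(ray("top",(325.6,201.4),54),ray("side",(272.3,266.8),54))
a=ray("top",(317.7,205.3),20)-ray("top",(332,201),20);print(np.degrees(np.arctan2(a[1],a[0])))
s=monitor.sense();from scipy.spatial.transform import Rotation as R
print(R.from_rotvec(s["tcp_rot"]).as_matrix().round(3))
E
```

```text
[[ 548.3 -191.6   50. ]
 [ 573.  -183.    50. ]
 [ 581.4 -208.3   50. ]
 [ 555.8 -219.2   50. ]] [ 564.59889489 -200.52056679   50.        ]
26.17747159353485 19.24241900800076
26.63332778983987 -71.59987048399466
27.833555617983674 -156.9788386569852
28.534057840785188 105.2491552605352
[[ 572.9 -184.    50. ]
 [ 580.5 -210.6   50. ]
 [ 546.4 -190.    50. ]
 [ 553.3 -215.8   50. ]] [ 563.26590586 -200.09951743   50.        ]
[ 564.32929539 -200.80537385   54.        ] [ 564.08433548 -201.75999727   54.        ]
105.06879735305637
[[ 0.966  0.26  -0.   ]
 [ 0.26  -0.966  0.   ]
 [ 0.    -0.    -1.   ]]
```

Emit:
apply_moves(gripper=[70,70,70,70,70,70,70,70], dp=[[490,-284,0],[490,-284,0],[490,-284,0],[490,-284,0],[490,-284,0],[490,-284,0],[490,-284,0],[490,-284,0]], delta_rot=[[0,0,-1.6],[0,0,-1.6],[0,0,-1.6],[0,0,-1.6],[0,0,-1.6],[0,0,-1.6],[0,0,-1.6],[0,0,-1.6]])

```text
t: 1.07
position: [398.5, -365.6, 241.9]
tcp_rot: [2.53, 1.862, -0.0]
force: [0.4, -1.1, -0.4]
opening: 61.4
```

```bash
cat > rel.py <<'E'
import sys,numpy as np
from workcell import monitor
from scipy.spatial.transform import Rotation as R
# target x y z and yaw(deg) of tool y axis -> tool-frame dp and rotz
s=monitor.sense();M=R.from_rotvec(s["tcp_rot"]).as_matrix()
if len(sys.argv)>4:
    t=np.array([float(a) for a in sys.argv[1:4]]);y=np.radians(float(sys.argv[4]))
    c,sn=np.cos(y),np.sin(y);Rt=np.array([[-sn,c,0],[c,sn,0],[0,0,-1]]).T
    Rt=np.column_stack([np.cross([c,sn,0],[0,0,-1]),[c,sn,0],[0,0,-1]])
    print("dp",(M.T@(t-s["position"])).round(2),"rot",R.from_matrix(M.T@Rt).as_rotvec().round(4))
print("t",round(s["t"],2),"pos",s["position"].round(2),"yaw_y",np.degrees(np.arctan2(M[1,1],M[0,1])).round(2),"tilt",M[:,2].round(4),"F",s["force"].round(2),"T",s["ft_torque"].round(2),"open",round(s["opening"],2),"q",s["joint_positions"].round(2))
E
python3 rel.py 564.2 -200.9 200 17
```

```text
dp [206.55 109.15  41.85] rot [ 4.000e-04  8.000e-04 -5.987e-01]
t 1.07 pos [ 398.54 -365.61  241.92] yaw_y -17.3 tilt [ 4.e-04 -8.e-04 -1.e+00] F [ 0.38 -1.12 -0.36] T [-0.1  -0.16 -0.01] open 61.36 q [ 1.    0.17 -0.39  1.67  0.07  1.31  0.3 ]
```

Emit:
apply_moves(gripper=[70,70,70,70,70,70,70,70], dp=[[206,109,40],[206,109,40],[206,109,40],[206,109,40],[206,109,40],[206,109,40],[206,109,40],[206,109,40]], delta_rot=[[0,0,-0.6],[0,0,-0.6],[0,0,-0.6],[0,0,-0.6],[0,0,-0.6],[0,0,-0.6],[0,0,-0.6],[0,0,-0.6]])

```text
t: 1.73
position: [564.6, -202.0, 201.0]
tcp_rot: [-1.87, -2.523, -0.001]
force: [0.3, -1.5, -0.5]
opening: 61.1
```

```bash
python3 rel.py 564.2 -200.9 36 17
```

```text
dp [ 9.1000e-01 -1.0000e-02  1.6499e+02] rot [-0.0001 -0.0012 -0.0014]
t 1.73 pos [ 564.56 -201.95  200.99] yaw_y 16.92 tilt [-5.0e-04  1.1e-03 -1.0e+00] F [ 0.31 -1.47 -0.49] T [-0.05 -0.13 -0.04] open 61.1 q [ 0.72  0.36 -0.57  1.56  0.2   1.28  0.42]
```

Emit:
apply_moves(gripper=[70,70,70,70,70,70,70], dp=[[0.5,0,40],[0.5,0,80],[0.5,0,120],[0.5,0,145],[0.5,0,160],[0.5,0,165],[0.5,0,165]], delta_rot=[[0,0,0],[0,0,0],[0,0,0],[0,0,0],[0,0,0],[0,0,0],[0,0,0]])

```text
t: 2.32
position: [562.5, -204.5, 35.7]
tcp_rot: [-1.876, -2.518, 0.002]
force: [0.4, -0.4, 0.1]
opening: 60.8
```

```bash
python3 rel.py 564.2 -200.9 36 17; python3 - <<'E'
from h import *
s=vision.get_image("side")[:,:,::-1];t=vision.get_image("top")[:,:,::-1]
a=np.hstack([cv2.resize(s[215:305,220:320],(400,360),interpolation=cv2.INTER_CUBIC),cv2.resize(t[170:240,290:370],(400,360),interpolation=cv2.INTER_CUBIC)])
cv2.imwrite("pics/g.png",a)
E
```

```text
dp [ 2.96  2.66 -0.28] rot [-0.0018 -0.0006 -0.0063]
t 2.32 pos [ 562.5  -204.5    35.72] yaw_y 16.64 tilt [-1.9e-03  1.0e-04 -1.0e+00] F [ 0.44 -0.42  0.12] T [-0.02 -0.08 -0.04] open 60.81 q [ 0.69  0.53 -0.52  1.71  0.31  0.99  0.34]
```

View pics/g.png

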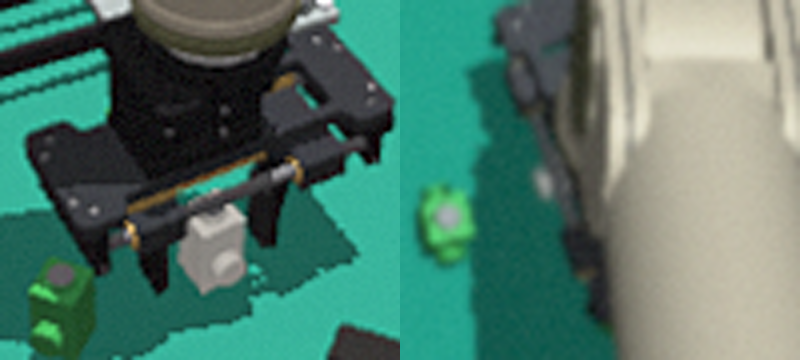

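The side view shows the block between the open fingers, at about (213,245) in the crop. The TCP needs a 3 mm correction before closing.

Emit:
apply_moves(gripper=[70,70], dp=[[0,0,0],[0,0,0]], delta_rot=[[0,0,0],[0,0,0]])

```text
t: 2.58
position: [564.4, -204.0, 38.1]
tcp_rot: [1.874, 2.519, 0.001]
force: [0.3, -0.1, 0.7]
opening: 61.1
```

```bash
python3 rel.py 564.2 -200.9 36 17
```

```text
dp [3.04 0.69 2.07] rot [ 0.0017  0.0017 -0.0051]
t 2.58 pos [ 564.41 -204.01   38.07] yaw_y 16.71 tilt [ 0.0021 -0.0011 -1.    ] F [ 0.29 -0.07  0.73] T [-0.02 -0.11  0.01] open 61.07 q [ 0.69  0.52 -0.52  1.71  0.31  0.99  0.34]
```

Emit:
apply_moves(gripper=[70,70,40,20,20,20,20,20], dp=[[2.5,0.5,1],[2.5,0.5,1],[2.5,0.5,1],[2.5,0.5,1],[2.5,0.5,1],[2.5,0.5,1],[2.5,0.5,1],[2.5,0.5,1]], delta_rot=[[0,0,0],[0,0,0],[0,0,0],[0,0,0],[0,0,0],[0,0,0],[0,0,0],[0,0,0]])

```text
t: 3.25
position: [563.5, -201.0, 35.6]
tcp_rot: [1.875, 2.521, 0.0]
force: [0.9, -0.2, 0.8]
opening: 28.8
```

```bash
python3 rel.py 564.2 -200.9 36 17;python3 rel.py 564.2 -200.9 36 17; python3 - <<'E'
from h import *
for i in range(4):
    vision.get_image("side");print(monitor.sense()["position"],monitor.sense()["t"],monitor.sense()["opening"])
E
```

```text
dp [-0.08  0.69 -0.42] rot [ 0.0003  0.0002 -0.0048]
t 3.25 pos [ 563.52 -201.02   35.58] yaw_y 16.73 tilt [ 3.e-04 -1.e-04 -1.e+00] F [ 0.85 -0.25  0.78] T [-0.07 -0.34  0.01] open 28.8 q [ 0.68  0.53 -0.52  1.71  0.31  0.98  0.34]
dp [-0.08  0.69 -0.42] rot [ 0.0003  0.0002 -0.0048]
t 3.25 pos [ 563.52 -201.02   35.58] yaw_y 16.73 tilt [ 3.e-04 -1.e-04 -1.e+00] F [ 0.85 -0.25  0.78] T [-0.07 -0.34  0.01] open 28.8 q [ 0.68  0.53 -0.52  1.71  0.31  0.98  0.34]
[ 563.50844929 -201.00361844   35.58544997] 3.3 28.01139886321462
[ 563.54106971 -201.00325462   35.62115964] 3.35 28.01029170686113
[ 563.52410448 -201.03611895   35.59368071] 3.4 27.78947179174175
[ 563.54426318 -201.0122393    35.60658002] 3.45 27.914203052061506
```

Emit:
apply_moves(gripper=[20,20,20,20,20], dp=[[0,0,-30],[0,0,-70],[0,0,-100],[0,0,-110],[0,0,-110]], delta_rot=[[0,0,0],[0,0,0],[0,0,0],[0,0,0],[0,0,0]])

```text
t: 3.87
position: [564.8, -201.3, 148.4]
tcp_rot: [1.872, 2.517, 0.002]
force: [0.0, 0.3, -1.6]
opening: 28.0
```

```bash
python3 rel.py 587.1 21 146 12.7
```

```text
dp [206.48  85.35   2.03] rot [0.0036 0.003  0.0702]
t 3.87 pos [ 564.76 -201.3   148.37] yaw_y 16.72 tilt [ 0.0043 -0.002  -1.    ] F [ 0.02  0.25 -1.63] T [-0.   -0.1  -0.06] open 28.03 q [ 0.72  0.4  -0.56  1.63  0.23  1.18  0.4 ]
```

Emit:
apply_moves(gripper=[20,20,20,20,20,20,20,20], dp=[[40,16.5,0],[80,33,0],[120,49.5,0],[160,66,0],[190,79,0],[206,85,0],[206,85,0],[206,85,0]], delta_rot=[[0,0,0.02],[0,0,0.04],[0,0,0.06],[0,0,0.07],[0,0,0.07],[0,0,0.07],[0,0,0.07],[0,0,0.07]])

```text
t: 4.53
position: [584.4, 21.8, 143.5]
tcp_rot: [-1.957, -2.455, 0.003]
force: [0.7, -0.9, -2.0]
opening: 27.7
```

```bash
python3 - <<'E'
from h import *
s=vision.get_image("side")[:,:,::-1];t=vision.get_image("top")[:,:,::-1]
cv2.imwrite("pics/side1.png",s);cv2.imwrite("pics/top1.png",t)
z(s,200,130,310,240,7,"pics/i.png")
z(t,200,150,300,250,6,"pics/j.png")
E
python3 rel.py 587.1 21 48 12.7
```

```text
dp [ 1.32  2.83 95.98] rot [-0.0024  0.0003 -0.0011]
t 4.63 pos [584.84  19.17 143.99] yaw_y 12.63 tilt [-2.3e-03 -8.0e-04 -1.0e+00] F [-0.23 -0.25 -2.17] T [-0.02 -0.09 -0.05] open 28.25 q [ 0.41  0.39 -0.64  1.66  0.25  1.17 -0.07]
```

View pics/i.png

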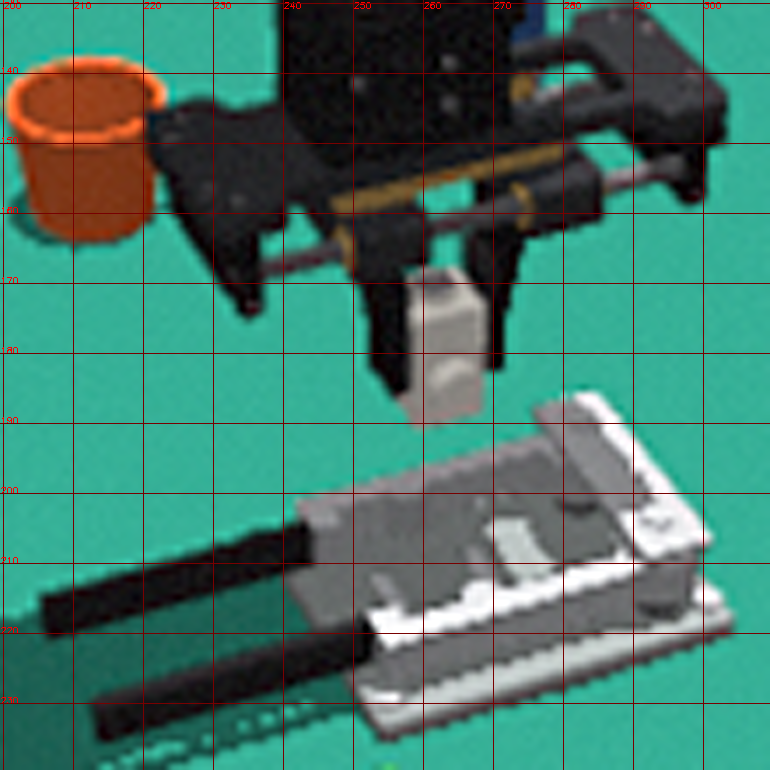

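View pics/j.png

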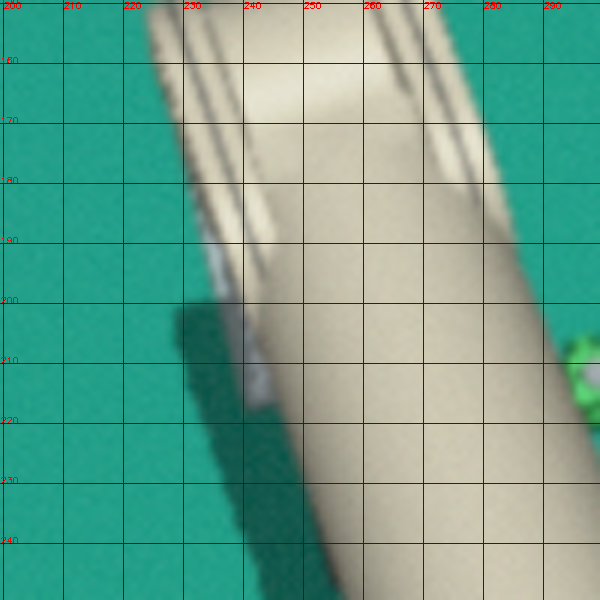

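```bash
python3 - <<'E'
from h import *
p=(584.8,19.2,np.radians(12.7)); b=144-35.6
C=[(x,y,b+zz) for zz in(0,50) for x in(-14,14) for y in(-14,14)]
q=proj("side",tf(p,C)); print(np.c_[C,q].round(1)); print(proj("side",tf(p,[(0,0,b+54)])))
s=cv2.imread("pics/side1.png")
z(s,245,160,280,200,16,"pics/k.png",pts=q,grid=5)
pp=(660.28,37.52,.2216)
E=[(-59+d,y,17) for d in(0,) for y in(-12,12)]+[(-91,-12,17),(-91,12,17),(-125,-55,12),(-125,-55,0),(-125,55,12),(25,-55,12),(25,-55,0),(-227,34,42),(-227,26,42),(-227,-34,42),(-227,-26,42),(14,50,52),(14,-50,52),(-14,50,52),(-14,-50,52)]
z(cv2.imread("pics/side0.png"),200,180,310,240,7,"pics/l.png",pts=proj("side",tf(pp,E)),grid=0)
z(cv2.imread("pics/top0.png"),220,160,290,252,6,"pics/m.png",pts=proj("top",tf(pp,E)),grid=0)
E
```

```text
[[-14.  -14.  108.4 259.3 192. ]
 [-14.   14.  108.4 254.9 185.8]
 [ 14.  -14.  108.4 269.3 189.2]
 [ 14.   14.  108.4 264.8 183.1]
 [-14.  -14.  158.4 259.2 176.1]
 [-14.   14.  158.4 254.7 170. ]
 [ 14.  -14.  158.4 269.5 173.4]
 [ 14.   14.  158.4 264.9 167.4]]
[[262.06252356 170.37489072]]
```

View pics/k.png

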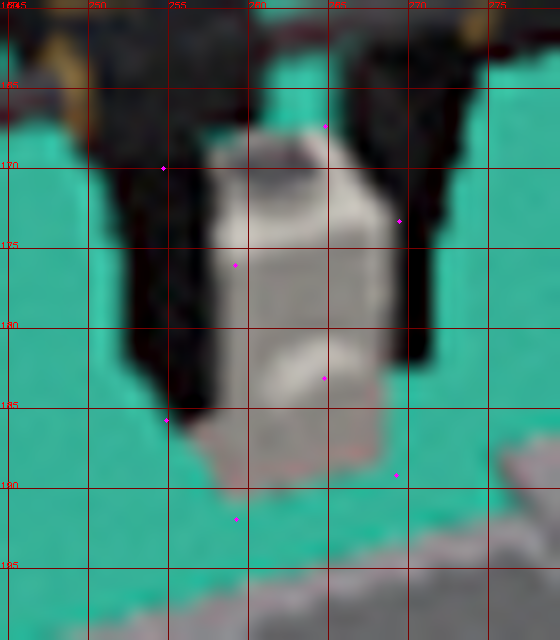

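View pics/l.png

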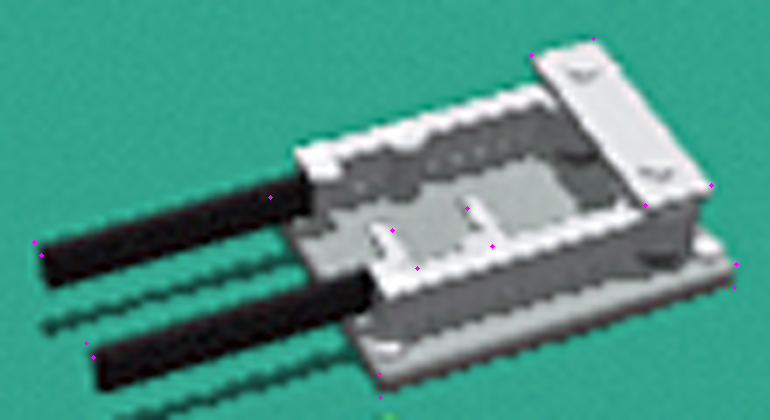

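View pics/m.png

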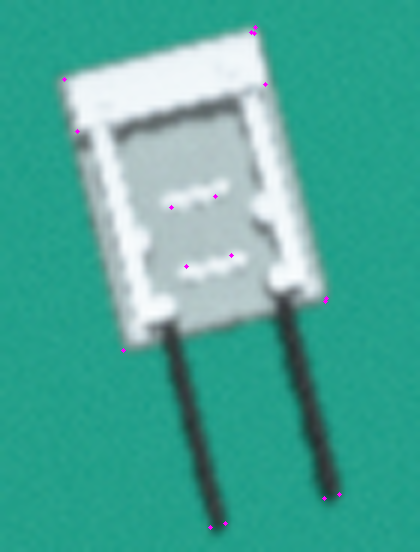

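```bash
python3 - <<'E'
from h import *
pp=(660.28,37.52,.2216)
E=[(-75,0,12),(-75,26-0,42),(-75,-26,42),(-75,33,42),(-75,26,22),(-75,-26,22)]
for x in(-59,-91):
  for zz in (12,17): E+=[(x,y,zz) for y in (-10,10)]
print(proj("top",tf(pp,E)).round(1).tolist())
z(cv2.imread("pics/side0.png"),240,185,285,232,14,"pics/n.png",pts=proj("side",tf(pp,E)),grid=5)
z(cv2.imread("pics/top0.png"),230,180,280,220,14,"pics/o.png",pts=proj("top",tf(pp,E)),grid=5)
E
```

```text
[[253.1, 198.3], [244.8, 198.9], [261.1, 194.8], [242.6, 199.5], [245.0, 199.9], [261.1, 195.8], [254.9, 192.7], [248.8, 194.3], [254.9, 192.4], [248.7, 194.0], [257.4, 202.4], [251.3, 204.0], [257.4, 202.2], [251.2, 203.7]]
```

View pics/n.png

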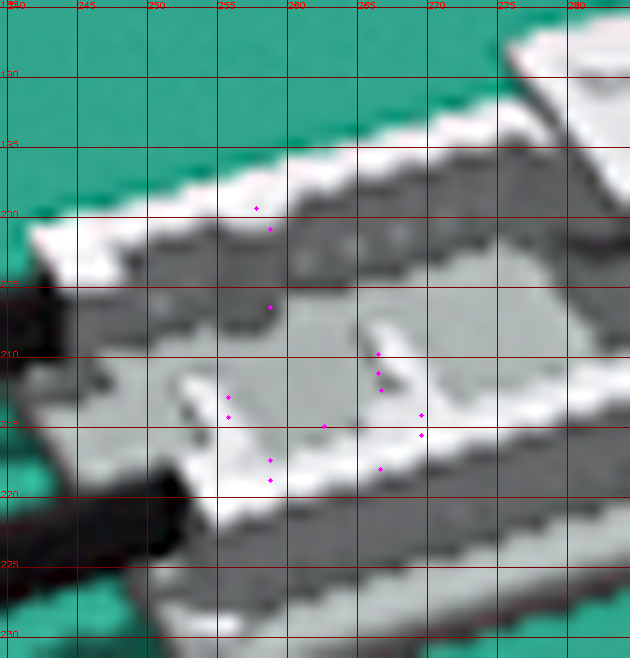

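View pics/o.png

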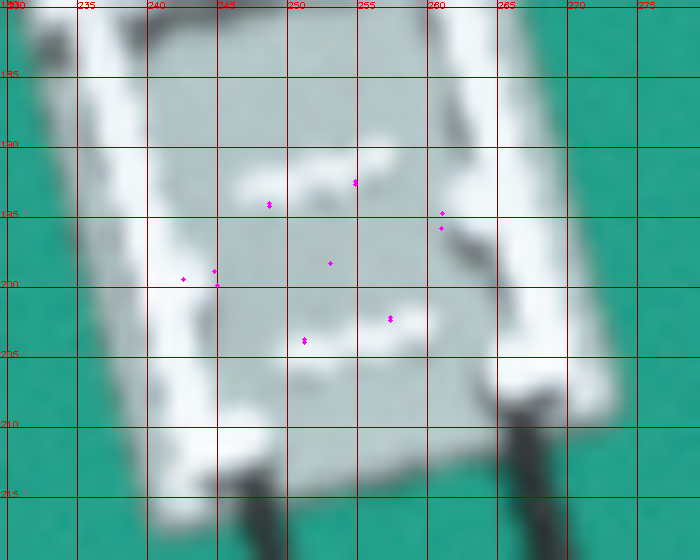

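Emit:
apply_moves(gripper=[20,20,20,20,20,20], dp=[[1,2.5,20],[1,2.5,45],[1,2.5,60],[1,2.5,68],[1,2.5,68],[1,2.5,68]], delta_rot=[[0,0,0],[0,0,0],[0,0,0],[0,0,0],[0,0,0],[0,0,0]])

```text
t: 5.13
position: [587.8, 21.4, 77.6]
tcp_rot: [-1.963, -2.452, 0.001]
force: [0.5, 0.2, -1.6]
opening: 27.8
```

```bash
cat > look.py <<'E'
from h import *
import sys
n=sys.argv[1]
vision.get_image("top");vision.get_image("top");vision.get_image("top")
s=vision.get_image("side")[:,:,::-1]; st=monitor.sense()
cv2.imwrite(f"pics/s_{n}.png",s)
P=st["position"];p=(P[0],P[1],np.radians(12.7));b=P[2]-35.6
C=[(x,y,b+zz) for zz in(0,50) for x in(-14,14) for y in(-14,14)]
z(s,240,160,290,225,11,f"pics/v_{n}.png",pts=proj("side",tf(p,C)),grid=5)
E
python3 look.py 2; python3 rel.py 587.2 20.8 74 12.7
```

```text
dp [-1.08 -1.52  4.69] rot [0.0018 0.0006 0.0001]
t 5.33 pos [588.43  22.19  78.69] yaw_y 12.7 tilt [ 1.9e-03 -2.0e-04 -1.0e+00] F [ 0.6  -0.72 -2.18] T [-0.   -0.05  0.05] open 27.98 q [ 0.38  0.47 -0.62  1.71  0.31  1.06 -0.12]
```

View pics/v_2.png

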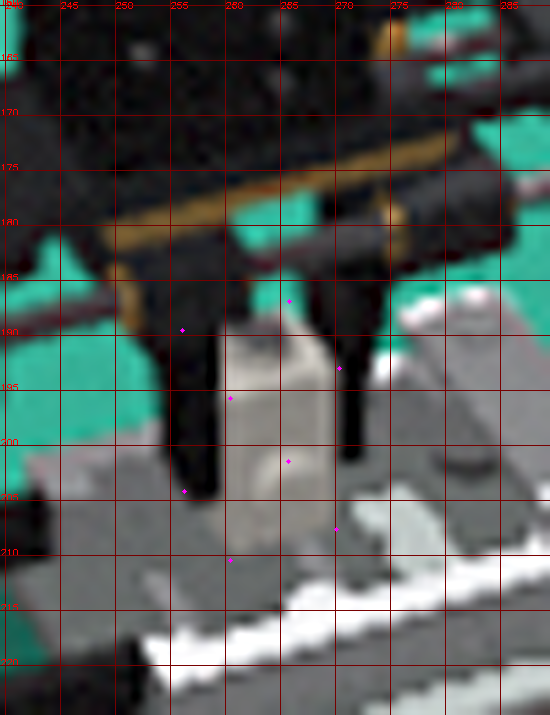

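Emit:
apply_moves(gripper=[20,20,20,20], dp=[[-1.5,-1,6],[-1.5,-1,7],[-1.5,-1,7],[-1.5,-1,7]], delta_rot=[[0,0,0],[0,0,0],[0,0,0],[0,0,0]])

```text
t: 5.67
position: [587.0, 20.6, 70.4]
tcp_rot: [-1.962, -2.454, 0.0]
force: [0.2, 0.2, -1.6]
opening: 28.0
```

```bash
python3 look.py 3; python3 rel.py 587.2 20.8 74 12.7; python3 - <<'E'
from h import *
s=cv2.imread("pics/s_3.png")
s=cv2.convertScaleAbs(s,alpha=1.4,beta=0)
z(s,248,182,288,222,18,"pics/p.png",grid=5)
E
```

```text
dp [ 0.05  0.07 -3.35] rot [0.0002 0.0001 0.0005]
t 5.87 pos [587.14  20.73  70.65] yaw_y 12.73 tilt [ 2.e-04 -1.e-04 -1.e+00] F [-0.01 -0.28 -2.34] T [ 0.01 -0.08  0.02] open 28.06 q [ 0.38  0.48 -0.61  1.72  0.31  1.04 -0.12]
```

View pics/p.png

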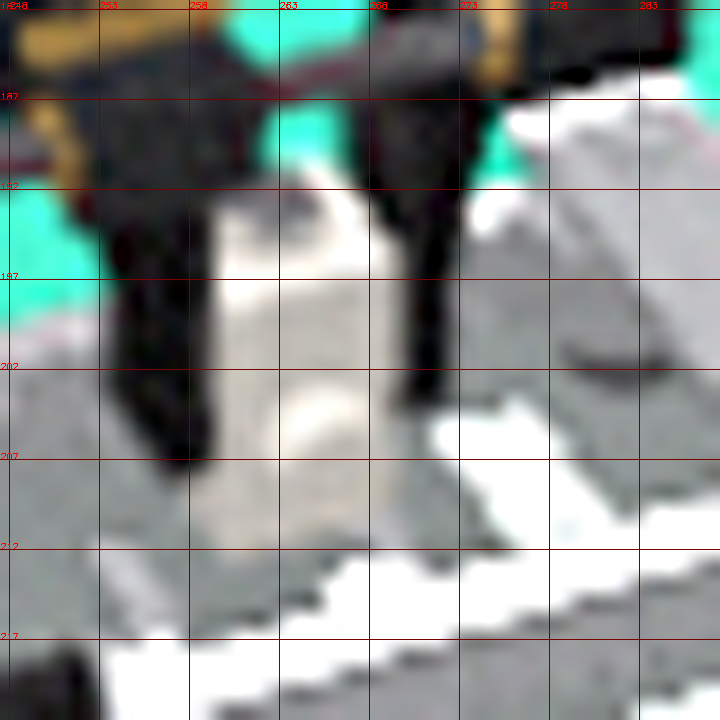

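```bash
python3 - <<'E'
from h import *
s=cv2.imread("pics/s_3.png").astype(float)
s=np.clip(s*1.5,0,255).astype(np.uint8)
b=70.65-35.6
a=np.linspace(0,2*np.pi,60)
out=[]
pp=(660.28,37.52,.2216)
for dy in(0,2):
    p=(587.14,20.73,np.radians(12.7))
    E=[(10*np.cos(t),-23+dy,b+20+10*np.sin(t)) for t in a]+[(x,y+dy,b+zz) for zz in(0,50) for x in(-14,14) for y in(-14,14)]+[(5*np.cos(t),5*np.sin(t)+dy,b+54) for t in a]
    N=[(-75+8*np.cos(t),-34+8*np.sin(t),42) for t in a[:31]]
    f=f"pics/q{dy}.png"; z(s,250,182,285,222,15,f,pts=np.vstack([proj("side",tf(p,E)),proj("side",tf(pp,N))]),grid=0)
    out.append(cv2.imread(f)[:, :400])
cv2.imwrite("pics/q.png",np.hstack(out))
E
```

```text
(no output)
```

View pics/q.png

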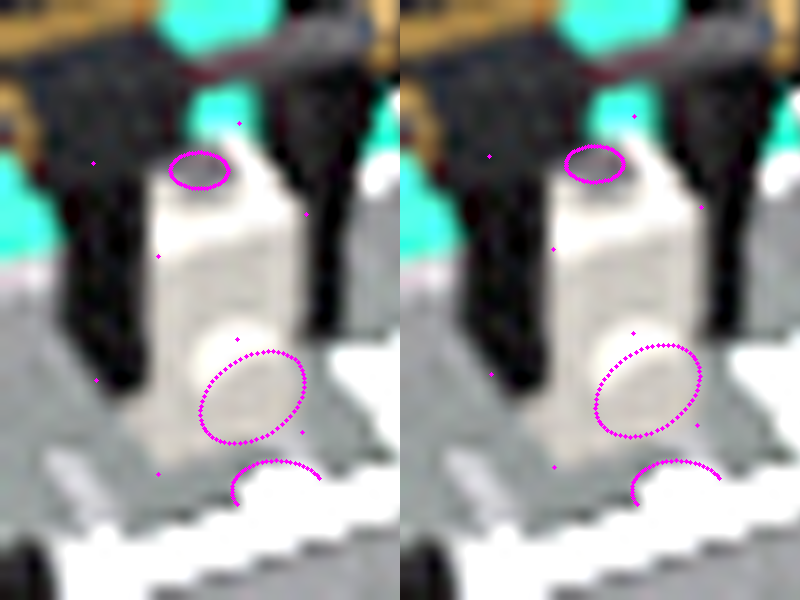

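Emit:
apply_moves(gripper=[20,20,20,20,20,20,20], dp=[[0,0,4],[0,0,8],[0,0,12],[0,0,15],[0,0,17],[0,0,17],[0,0,17]], delta_rot=[[0,0,0],[0,0,0],[0,0,0],[0,0,0],[0,0,0],[0,0,0],[0,0,0]])

```text
t: 6.45
position: [587.0, 20.7, 53.4]
tcp_rot: [-1.962, -2.454, 0.0]
force: [-0.0, 0.6, -1.8]
opening: 27.9
```

```bash
python3 look.py 4; python3 rel.py 587.2 20.8 48 12.7
```

```text
dp [0.17 0.02 5.75] rot [0.0004 0.0002 0.0003]
t 6.65 pos [587.22  20.63  53.75] yaw_y 12.72 tilt [ 4.e-04 -1.e-04 -1.e+00] F [ 0.11 -0.65 -1.62] T [-0.02 -0.11 -0.06] open 27.75 q [ 0.37  0.5  -0.61  1.73  0.33  1.01 -0.13]
```

View pics/v_4.png

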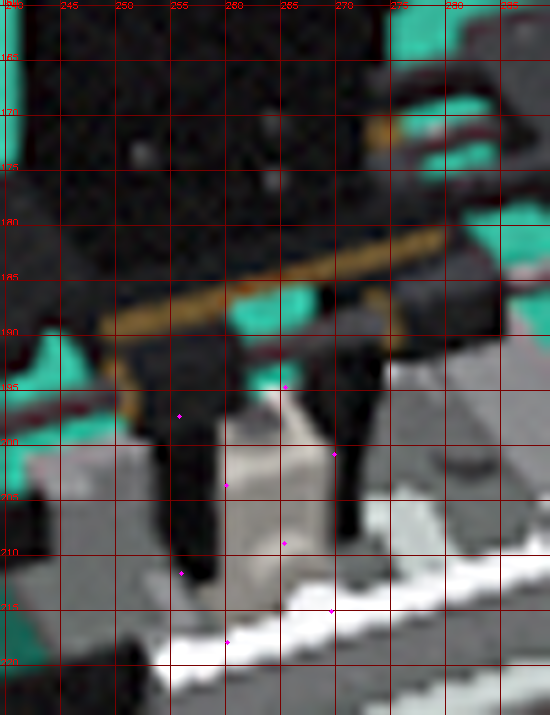

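Emit:
apply_moves(gripper=[20,20,20,20,20], dp=[[0,0,1],[0,0,2],[0,0,3],[0,0,3],[0,0,3]], delta_rot=[[0,0,0],[0,0,0],[0,0,0],[0,0,0],[0,0,0]])

```text
t: 7.07
position: [587.0, 20.6, 50.4]
tcp_rot: [-1.962, -2.454, 0.0]
force: [-0.5, 0.4, -1.3]
opening: 28.0
```

```bash
python3 rel.py 587.2 20.8 48 12.7
```

```text
dp [0.13 0.22 2.44] rot [-0.0001  0.      0.0003]
t 7.07 pos [587.02  20.63  50.44] yaw_y 12.72 tilt [-1.e-04 -1.e-04 -1.e+00] F [-0.45  0.43 -1.3 ] T [-0.04 -0.12  0.01] open 27.98 q [ 0.37  0.5  -0.6   1.73  0.33  1.01 -0.13]
```

Emit:
apply_moves(gripper=[20,20,20,20,20,20], dp=[[0,0,1],[0,0,2],[0,0,2.5],[0,0,3],[0,0,3],[0,0,3]], delta_rot=[[0,0,0],[0,0,0],[0,0,0],[0,0,0],[0,0,0],[0,0,0]])

```text
t: 7.57
position: [587.0, 20.6, 47.6]
tcp_rot: [1.962, 2.454, -0.0]
force: [-1.3, -0.4, -0.7]
opening: 28.0
```

```bash
python3 rel.py 587.2 20.8 48 12.7
```

```text
dp [ 0.13  0.2  -0.39] rot [-0.0001  0.0001  0.0003]
t 7.57 pos [587.04  20.63  47.61] yaw_y 12.72 tilt [-0.e+00 -1.e-04 -1.e+00] F [-1.27 -0.35 -0.7 ] T [-0.08  0.12 -0.02] open 28.04 q [ 0.37  0.51 -0.6   1.73  0.33  1.   -0.13]
```

Emit:
apply_moves(gripper=[20,20,34,36,38,42,46,46], dp=[[0,0,0.3],[0,0,0.3],[0,0,0.3],[0,0,0.3],[0,0,0.3],[0,0,0.3],[0,0,0.3],[0,0,0.3]], delta_rot=[[0,0,0],[0,0,0],[0,0,0],[0,0,0],[0,0,0],[0,0,0],[0,0,0],[0,0,0]])

```text
t: 8.23
position: [587.1, 20.7, 47.2]
tcp_rot: [1.962, 2.454, 0.0]
force: [0.2, -0.3, 0.6]
opening: 38.7
```

```bash
python3 rel.py 587.2 20.8 48 12.7; python3 look.py 5
```

```text
dp [ 0.11  0.13 -0.79] rot [0.0001 0.0001 0.0004]
t 8.23 pos [587.1   20.67  47.21] yaw_y 12.72 tilt [ 1.e-04 -0.e+00 -1.e+00] F [ 0.18 -0.35  0.57] T [-0.06 -0.07 -0.08] open 38.68 q [ 0.37  0.51 -0.6   1.73  0.33  1.   -0.13]
```

View pics/v_5.png

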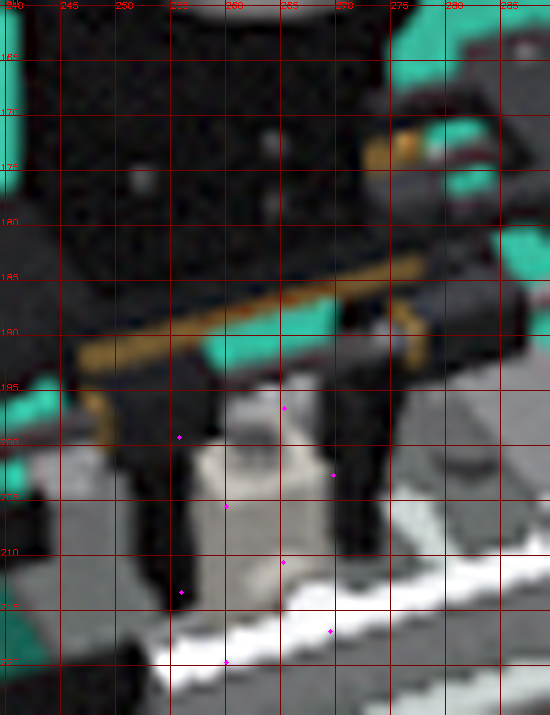

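Emit:
apply_moves(gripper=[46,46,46,46,46,46], dp=[[0,0,-5],[0,0,-20],[0,0,-45],[0,0,-80],[0,0,-110],[0,0,-120]], delta_rot=[[0,0,0],[0,0,0],[0,0,0],[0,0,0],[0,0,0],[0,0,0]])

```text
t: 8.93
position: [588.9, 21.2, 172.4]
tcp_rot: [1.958, 2.45, 0.006]
force: [1.1, 0.5, 1.4]
opening: 40.0
```

```bash
python3 look.py 6;python3 - <<'E'
from h import *
b=12;a=np.linspace(0,2*np.pi,60)
p=(587.1,20.9,np.radians(12.7))
E=[(10*np.cos(t),-23,b+20+10*np.sin(t)) for t in a]+[(x,y,b+zz) for zz in(0,50) for x in(-14,14) for y in(-14,14)]
s=cv2.imread("pics/s_6.png")
z(np.clip(s*1.3,0,255).astype(np.uint8),240,182,290,226,15,"pics/v_6.png",pts=proj("side",tf(p,E)),grid=0)
print(tf((660.28,37.52,.2216),[(-190,0,32)]))
E
python3 rel.py 475 -4.2 170 -77.3
```

```text
[[474.92606374  -4.24024801  32.        ]]
dp [   0.54 -114.41   -3.31] rot [-3.000e-04  7.000e-04  1.571e+00]
t 9.13 pos [586.72  20.45 166.62] yaw_y 12.71 tilt [-6.e-04 -3.e-04 -1.e+00] F [-0.5   0.36 -0.56] T [ 0.   -0.08  0.03] open 39.99 q [ 0.41  0.37 -0.65  1.63  0.24  1.22 -0.06]
```

View pics/v_6.png

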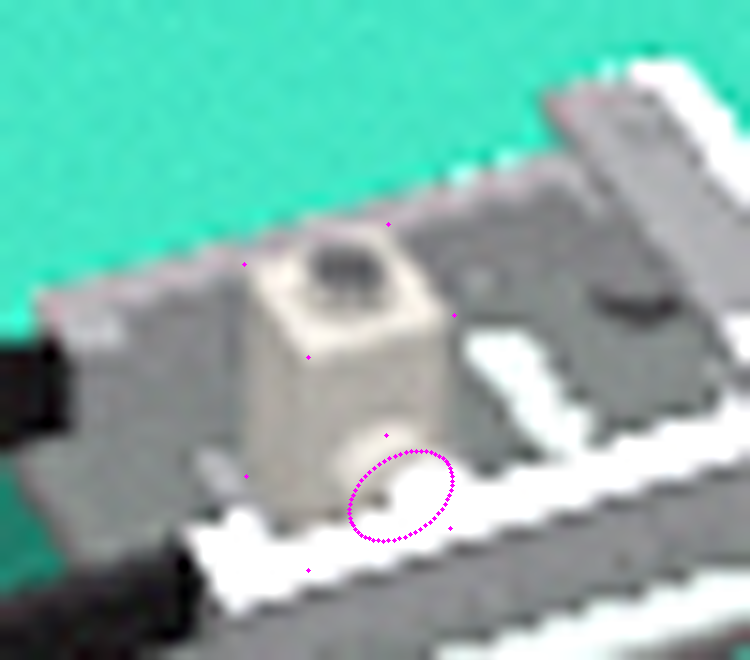

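The block stands upright in the nest, with its top at about (263,201) in the side view and its stub at the right nose. Next I move to the handles.

Emit:
apply_moves(gripper=[46,46,100,100,100,100,100,100], dp=[[0,-30,0],[0,-60,0],[0,-90,0],[0.5,-114,0],[0.5,-114,0],[0.5,-114,0],[0.5,-114,0],[0.5,-114,0]], delta_rot=[[0,0,0.12],[0,0,0.24],[0,0,0.36],[0,0,0.48],[0,0,0.6],[0,0,0.72],[0,0,0.84],[0,0,0.96]])

```text
t: 9.8
position: [474.7, -4.2, 165.7]
tcp_rot: [-2.876, -1.261, 0.004]
force: [1.4, 0.1, 0.4]
opening: 72.5
```

Emit:
apply_moves(gripper=[100,100,100,100,100,100,100], dp=[[0,0,0],[0,0,0],[0,0,0],[0,0,0],[0,0,0],[0,0,0],[0,0,0]], delta_rot=[[0,0,0.12],[0,0,0.24],[0,0,0.36],[0,0,0.48],[0,0,0.61],[0,0,0.61],[0,0,0.61]])

```text
t: 10.38
position: [475.0, -4.0, 166.1]
tcp_rot: [-3.121, -0.355, 0.003]
force: [0.2, -0.4, 0.6]
opening: 86.8
```

```bash
python3 look.py 7; python3 rel.py 475 -4.2 32 -77.3
```

```text
dp [-5.200e-01  8.000e-02  1.349e+02] rot [-0.0001  0.0005  0.0037]
t 10.58 pos [475.56  -4.01 166.9 ] yaw_y -77.09 tilt [-5.e-04 -0.e+00 -1.e+00] F [-0.09  0.04  0.73] T [ 0.01  0.01 -0.04] open 87.12 q [ 0.44  0.1  -0.55  1.91  0.06  1.14 -1.48]
```

View pics/s_7.png

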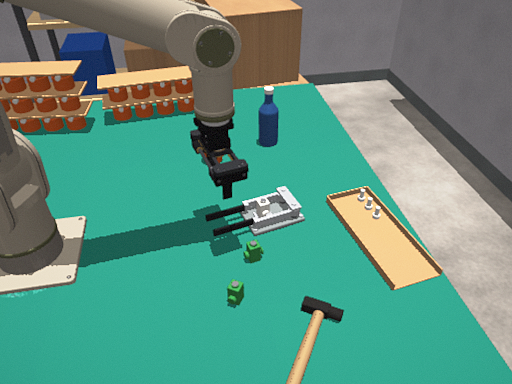

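Emit:
apply_moves(gripper=[100,100,100,100,100,100,100,100], dp=[[-0.5,0,35],[-0.5,0,65],[-0.5,0,90],[-0.5,0,110],[-0.5,0,125],[-0.5,0,134],[-0.5,0,134],[-0.5,0,134]], delta_rot=[[0,0,0.003],[0,0,0.003],[0,0,0.003],[0,0,0.003],[0,0,0.003],[0,0,0.003],[0,0,0.003],[0,0,0.003]])

```text
t: 11.25
position: [475.4, -4.0, 33.5]
tcp_rot: [-3.122, -0.346, 0.0]
force: [-0.2, -0.1, 0.2]
opening: 86.9
```

```bash
python3 look.py 8; python3 rel.py 475 -4.2 32 -77.3; python3 - <<'E'
from h import *
z(cv2.imread("pics/s_8.png"),190,150,310,240,6,"pics/v_8.png",grid=0)
E
```

```text
dp [-1.01 -0.15  2.24] rot [ 0.0007 -0.0017 -0.0017]
t 11.45 pos [476.02  -4.13  34.24] yaw_y -77.4 tilt [ 1.8e-03 -4.0e-04 -1.0e+00] F [ 0.23 -0.52  0.24] T [ 0.04  0.01 -0.02] open 86.89 q [ 0.4   0.29 -0.53  2.03  0.19  0.86 -1.59]
```

View pics/v_8.png

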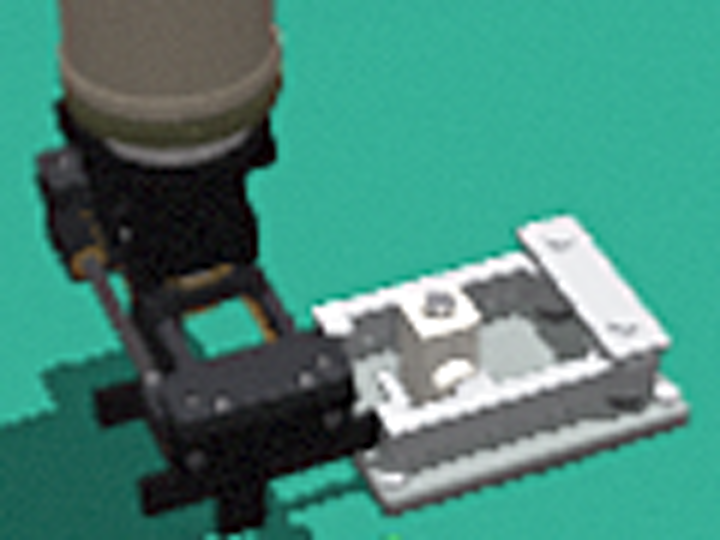

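Emit:
apply_moves(gripper=[95,90,86,83,81,80,80,80], dp=[[-0.5,0,1],[-0.5,0,1],[-0.5,0,1],[-0.5,0,1],[-0.5,0,1],[-0.5,0,1],[-0.5,0,1],[-0.5,0,1]], delta_rot=[[0,0,0],[0,0,0],[0,0,0],[0,0,0],[0,0,0],[0,0,0],[0,0,0],[0,0,0]])

```text
t: 12.12
position: [474.8, -4.2, 32.3]
tcp_rot: [3.123, 0.345, 0.0]
force: [-0.2, 0.2, -0.6]
opening: 69.7
```

Emit:
apply_moves(gripper=[79,79,78,78,77,77,76,76], dp=[[0,0,0],[0,0,0],[0,0,0],[0,0,0],[0,0,0],[0,0,0],[0,0,0],[0,0,0]], delta_rot=[[0,0,0],[0,0,0],[0,0,0],[0,0,0],[0,0,0],[0,0,0],[0,0,0],[0,0,0]])

```text
t: 12.78
position: [474.8, -4.2, 32.2]
tcp_rot: [3.123, 0.344, 0.0]
force: [0.3, -1.3, -0.3]
opening: 66.6
```

```bash
python3 rel.py 475 -4.2 32 -77.3; python3 -c "
from workcell import monitor
print(monitor.sense().keys())"
```

```text
dp [ 0.22 -0.    0.23] rot [ 0.0001 -0.     -0.002 ]
t 12.78 pos [474.78  -4.25  32.23] yaw_y -77.41 tilt [ 0.e+00 -1.e-04 -1.e+00] F [ 0.29 -1.3  -0.3 ] T [-0.28 -0.05 -0.02] open 66.64 q [ 0.4   0.29 -0.53  2.03  0.19  0.86 -1.59]
dict_keys(['t', 'joint_positions', 'qd', 'joint_efforts', 'position', 'tcp_rot', 'force', 'ft_torque', 'opening'])
```

Emit:
apply_moves(gripper=[76,76,75,75,74,74], dp=[[0,0.7,0],[0,0.7,0],[0,0.7,0],[0,0.7,0],[0,0.7,0],[0,0.7,0]], delta_rot=[[0,0,0],[0,0,0],[0,0,0],[0,0,0],[0,0,0],[0,0,0]])

```text
t: 13.28
position: [474.9, -4.8, 32.2]
tcp_rot: [3.123, 0.345, -0.0]
force: [1.4, 0.0, 0.4]
opening: 64.8
```

```bash
python3 rel.py; python3 -c "
from workcell import monitor,vision
for i in range(5):
    vision.get_image('side');s=monitor.sense();print(s['force'].round(2),s['opening'].round(2))"
```

```text
t 13.28 pos [474.91  -4.85  32.24] yaw_y -77.41 tilt [-0. -0. -1.] F [1.37 0.02 0.36] T [-0.12 -0.03 -0.04] open 64.8 q [ 0.4   0.29 -0.53  2.03  0.19  0.86 -1.59]Traceback (most recent call last):
  File "<string>", line 4, in <module>
    vision.get_image('side');s=monitor.sense();print(s['force'].round(2),s['opening'].round(2))
                                                                         ^^^^^^^^^^^^^^^^^^
AttributeError: 'float' object has no attribute 'round'
```

Emit:
apply_moves(gripper=[73,72,71,70,69,68,67,67], dp=[[0,0,0],[0,0,0],[0,0,0],[0,0,0],[0,0,0],[0,0,0],[0,0,0],[0,0,0]], delta_rot=[[0,0,0],[0,0,0],[0,0,0],[0,0,0],[0,0,0],[0,0,0],[0,0,0],[0,0,0]])

```text
t: 14.0
position: [474.9, -4.8, 32.2]
tcp_rot: [3.123, 0.345, -0.0]
force: [0.1, 0.4, -0.3]
opening: 58.6
```

```bash
cat > f.py <<'E'
from workcell import monitor,vision
for i in range(3):
    vision.get_image('side');s=monitor.sense();print(s['force'].round(2),s['ft_torque'].round(2),round(s['opening'],2),s['position'].round(2))
E
python3 f.py
```

```text
[ 0.05  0.37 -0.47] [ 0.07  0.05 -0.01] 58.63 [474.95  -4.81  32.25]
[0.   0.55 0.47] [ 0.13 -0.01  0.03] 58.51 [474.97  -4.81  32.25]
[ 0.18  0.91 -0.25] [ 0.06 -0.   -0.01] 58.24 [474.95  -4.83  32.25]
```

Emit:
apply_moves(gripper=[66,66,65,65,64,64,63,63], dp=[[0,-0.2,0],[0,-0.2,0],[0,-0.2,0],[0,-0.2,0],[0,-0.2,0],[0,-0.2,0],[0,-0.2,0],[0,-0.2,0]], delta_rot=[[0,0,0],[0,0,0],[0,0,0],[0,0,0],[0,0,0],[0,0,0],[0,0,0],[0,0,0]])

```text
t: 14.82
position: [474.9, -4.8, 32.3]
tcp_rot: [3.122, 0.344, 0.0]
force: [0.6, -0.7, -1.2]
opening: 54.9
```

```bash
python3 f.py
```

```text
[ 0.46 -1.18 -1.18] [-0.27 -0.22 -0.03] 55.36 [474.94  -4.76  32.25]
[ 0.84 -1.55 -0.3 ] [-0.21 -0.15 -0.01] 55.11 [474.95  -4.77  32.26]
[ 0.6  -1.62 -0.45] [-0.27 -0.19  0.03] 54.83 [474.94  -4.79  32.27]
```

Emit:
apply_moves(gripper=[63,62,62,61,61,61], dp=[[0,0.4,0],[0,0.4,0],[0,0.4,0],[0,0.4,0],[0,0.4,0],[0,0.4,0]], delta_rot=[[0,0,0],[0,0,0],[0,0,0],[0,0,0],[0,0,0],[0,0,0]])

```text
t: 15.47
position: [475.0, -4.9, 32.3]
tcp_rot: [-3.122, -0.345, -0.0]
force: [0.2, 1.4, -0.8]
opening: 52.9
```

```bash
python3 f.py
```

```text
[ 0.45  2.07 -0.6 ] [ 0.35 -0.12 -0.01] 53.4 [475.    -4.88  32.27]
[ 0.93  2.26 -0.17] [ 0.37 -0.11 -0.02] 53.45 [474.96  -4.86  32.24]
[ 1.09  1.99 -0.33] [ 0.44 -0.06  0.02] 53.16 [474.97  -4.87  32.24]
```

Emit:
apply_moves(gripper=[61,60,60,59,59,59], dp=[[0,-0.2,0],[0,-0.2,0],[0,-0.2,0],[0,-0.2,0],[0,-0.2,0],[0,-0.2,0]], delta_rot=[[0,0,0],[0,0,0],[0,0,0],[0,0,0],[0,0,0],[0,0,0]])

```text
t: 16.12
position: [475.0, -4.8, 32.3]
tcp_rot: [3.123, 0.345, 0.0]
force: [1.8, 2.2, -0.3]
opening: 51.4
```

```bash
python3 f.py
```

```text
[ 0.5   1.41 -0.06] [ 0.37 -0.14 -0.07] 51.17 [475.01  -4.86  32.28]
[ 0.99  1.13 -0.4 ] [ 0.28 -0.22 -0.  ] 51.29 [475.01  -4.84  32.27]
[ 0.55  1.73 -0.24] [ 0.38 -0.18 -0.03] 51.36 [475.    -4.85  32.27]
```

Emit:
apply_moves(gripper=[59,58,58,57,57,57], dp=[[0,-0.15,0],[0,-0.15,0],[0,-0.15,0],[0,-0.15,0],[0,-0.15,0],[0,-0.15,0]], delta_rot=[[0,0,0],[0,0,0],[0,0,0],[0,0,0],[0,0,0],[0,0,0]])

```text
t: 16.77
position: [475.0, -4.8, 32.3]
tcp_rot: [3.122, 0.344, 0.0]
force: [1.6, 1.1, -0.9]
opening: 49.8
```

```bash
python3 f.py
```

```text
[ 1.24  0.76 -0.71] [ 0.15 -0.35  0.01] 49.64 [474.96  -4.83  32.26]
[ 1.71  0.7  -0.  ] [ 0.11 -0.36 -0.01] 49.63 [474.99  -4.81  32.26]
[ 1.43  0.42 -0.87] [ 0.21 -0.34 -0.02] 49.8 [474.97  -4.82  32.27]
```

Emit:
apply_moves(gripper=[57,56,56,55,55,55], dp=[[0,0,0],[0,0,0],[0,0,0],[0,0,0],[0,0,0],[0,0,0]], delta_rot=[[0,0,0],[0,0,0],[0,0,0],[0,0,0],[0,0,0],[0,0,0]])

```text
t: 17.42
position: [475.0, -4.8, 32.3]
tcp_rot: [3.122, 0.344, 0.0]
force: [2.2, 0.3, 0.1]
opening: 47.9
```

```bash
python3 f.py; python3 - <<'E'
from h import *
s=vision.get_image("side")[:,:,::-1].copy();cv2.imwrite("pics/s_9.png",s)
z(s,235,180,305,240,11,"pics/v_9.png",grid=0)
E
```

```text
[ 2.5  -0.92 -0.66] [-0.01 -0.43  0.04] 47.78 [474.99  -4.81  32.27]
[ 1.85 -1.01  0.39] [-0.02 -0.44  0.04] 48.27 [475.    -4.77  32.26]
[ 1.62  0.23 -0.56] [-0.01 -0.48 -0.01] 47.82 [474.97  -4.79  32.27]
```

View pics/v_9.png

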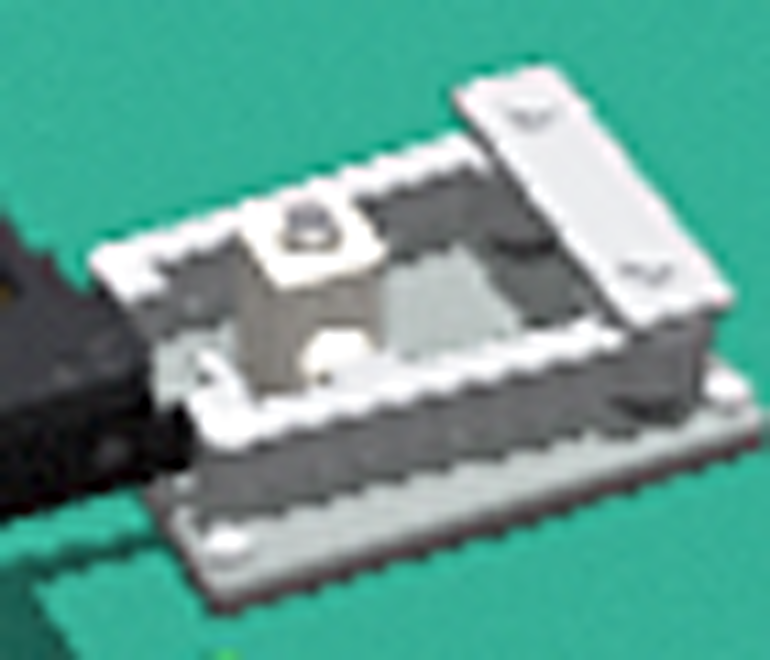

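Emit:
apply_moves(gripper=[54,54,54,53,53,53], dp=[[0,0.1,0],[0,0.1,0],[0,0.1,0],[0,0.1,0],[0,0.1,0],[0,0.1,0]], delta_rot=[[0,0,0],[0,0,0],[0,0,0],[0,0,0],[0,0,0],[0,0,0]])

```text
t: 18.12
position: [475.0, -4.8, 32.3]
tcp_rot: [3.123, 0.345, 0.0]
force: [2.8, 0.1, -1.0]
opening: 46.1
```

```bash
python3 f.py
```

```text
[ 3.34  0.02 -0.77] [ 0.07 -0.72 -0.02] 46.11 [475.02  -4.81  32.26]
[ 4.26  0.51 -0.53] [ 0.09 -0.66  0.01] 46.01 [475.03  -4.82  32.28]
[ 2.92 -0.44 -1.21] [ 0.1  -0.74 -0.02] 46.44 [475.03  -4.79  32.29]
```

Emit:
apply_moves(gripper=[52,52,52,51,51,51], dp=[[0,0,0],[0,0,0],[0,0,0],[0,0,0],[0,0,0],[0,0,0]], delta_rot=[[0,0,0],[0,0,0],[0,0,0],[0,0,0],[0,0,0],[0,0,0]])

```text
t: 18.77
position: [475.1, -4.8, 32.3]
tcp_rot: [3.123, 0.345, 0.001]
force: [4.3, 1.2, -1.7]
opening: 44.8
```

```bash
python3 f.py
```

```text
[ 4.89  0.49 -2.2 ] [ 0.17 -0.98  0.01] 44.33 [475.06  -4.78  32.28]
[ 4.66  1.43 -1.66] [ 0.15 -0.98 -0.04] 44.66 [475.08  -4.8   32.28]
[ 5.66  1.32 -2.48] [ 0.16 -1.07 -0.  ] 44.58 [475.07  -4.78  32.28]
```

Emit:
apply_moves(gripper=[50,50,50,49,49,49], dp=[[0,-0.1,0],[0,-0.1,0],[0,-0.1,0],[0,-0.1,0],[0,-0.1,0],[0,-0.1,0]], delta_rot=[[0,0,0],[0,0,0],[0,0,0],[0,0,0],[0,0,0],[0,0,0]])

```text
t: 19.42
position: [475.1, -4.8, 32.3]
tcp_rot: [3.123, 0.344, 0.001]
force: [4.8, 0.4, -2.2]
opening: 43.0
```

```bash
python3 f.py
```

```text
[ 4.88  0.99 -2.24] [ 0.14 -1.11  0.03] 43.34 [475.11  -4.75  32.29]
[ 5.82  1.37 -1.82] [ 0.11 -1.17 -0.01] 43.15 [475.1   -4.79  32.28]
[ 4.96  0.56 -2.89] [ 0.11 -1.14  0.  ] 42.85 [475.11  -4.75  32.28]
```

Emit:
apply_moves(gripper=[48,48,48,47,47,47], dp=[[0,-0.1,0],[0,-0.1,0],[0,-0.1,0],[0,-0.1,0],[0,-0.1,0],[0,-0.1,0]], delta_rot=[[0,0,0],[0,0,0],[0,0,0],[0,0,0],[0,0,0],[0,0,0]])

```text
t: 20.07
position: [475.2, -4.8, 32.3]
tcp_rot: [3.122, 0.344, 0.001]
force: [6.9, 0.0, -2.7]
opening: 41.0
```

```bash
python3 f.py
```

```text
[ 6.4   0.01 -2.88] [ 0.03 -1.15 -0.02] 41.27 [475.16  -4.73  32.31]
[ 6.06  0.8  -1.97] [ 0.05 -1.26  0.02] 41.23 [475.17  -4.77  32.29]
[ 5.44  0.4  -2.5 ] [-0.01 -1.23 -0.03] 41.22 [475.19  -4.76  32.32]
```

Emit:
apply_moves(gripper=[46,46,46,45,45,45], dp=[[0,0,0],[0,0,0],[0,0,0],[0,0,0],[0,0,0],[0,0,0]], delta_rot=[[0,0,0],[0,0,0],[0,0,0],[0,0,0],[0,0,0],[0,0,0]])

```text
t: 20.72
position: [475.2, -4.7, 32.3]
tcp_rot: [3.122, 0.344, 0.001]
force: [6.4, -0.3, -3.2]
opening: 39.6
```

```bash
python3 f.py
```

```text
[ 5.66  0.07 -3.09] [ 0.07 -1.27 -0.02] 39.5 [475.19  -4.78  32.28]
[ 5.83 -0.05 -2.36] [ 0.06 -1.25 -0.01] 39.68 [475.21  -4.78  32.3 ]
[ 5.56  0.08 -2.07] [ 0.03 -1.27 -0.  ] 39.44 [475.22  -4.73  32.29]
```

Emit:
apply_moves(gripper=[44,44,44,43,43,43], dp=[[0,0,0],[0,0,0],[0,0,0],[0,0,0],[0,0,0],[0,0,0]], delta_rot=[[0,0,0],[0,0,0],[0,0,0],[0,0,0],[0,0,0],[0,0,0]])

```text
t: 21.37
position: [475.3, -4.7, 32.3]
tcp_rot: [3.123, 0.344, 0.001]
force: [5.6, 0.3, -3.5]
opening: 38.0
```

```bash
python3 f.py; python3 - <<'E'
from h import *
s=vision.get_image("side")[:,:,::-1].copy();cv2.imwrite("pics/s_10.png",s)
z(s,235,180,305,240,11,"pics/v_10.png",grid=0)
E
```

```text
[ 6.55  0.55 -3.78] [ 0.09 -1.35  0.04] 37.49 [475.23  -4.73  32.29]
[ 6.54  0.01 -4.41] [ 0.06 -1.34 -0.02] 37.88 [475.24  -4.73  32.3 ]
[ 6.27  0.29 -3.37] [ 0.04 -1.3  -0.01] 37.32 [475.25  -4.72  32.3 ]
```

View pics/v_10.png

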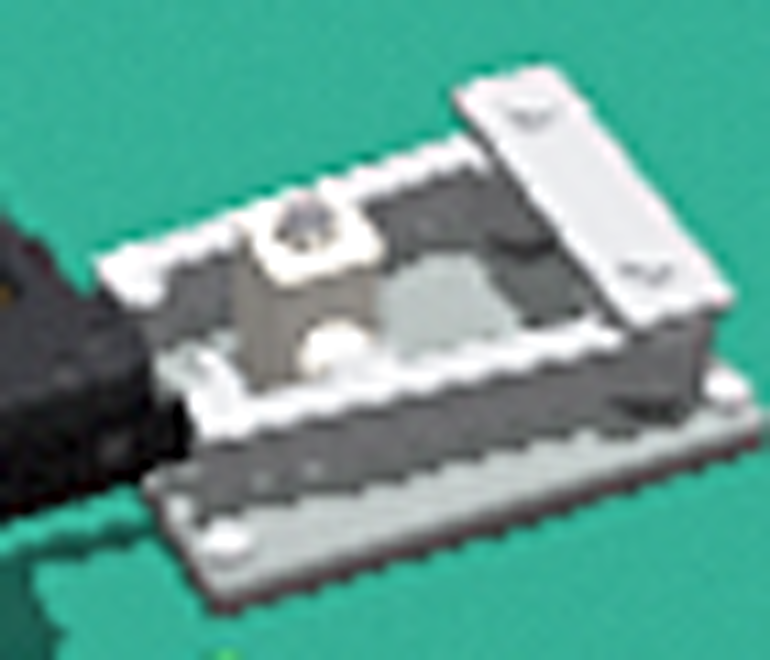

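Emit:
apply_moves(gripper=[42,42,42,41,41,41], dp=[[0,0,0],[0,0,0],[0,0,0],[0,0,0],[0,0,0],[0,0,0]], delta_rot=[[0,0,0],[0,0,0],[0,0,0],[0,0,0],[0,0,0],[0,0,0]])

```text
t: 22.07
position: [474.6, -4.9, 32.2]
tcp_rot: [3.122, 0.344, -0.001]
force: [2.4, -1.0, 0.4]
opening: 35.8
```

```bash
python3 f.py
```

```text
[ 2.96 -0.37  0.15] [-0.08 -0.52  0.05] 35.94 [474.61  -4.87  32.25]
[1.33 0.15 1.2 ] [-0.15 -0.49  0.03] 35.43 [474.6   -4.88  32.23]
[ 1.59 -0.62  1.  ] [-0.2  -0.37 -0.02] 35.82 [474.62  -4.81  32.24]
```

Emit:
apply_moves(gripper=[41,40.5,40.5], dp=[[0,0,0],[0,0,0],[0,0,0]], delta_rot=[[0,0,0],[0,0,0],[0,0,0]])

```text
t: 22.47
position: [474.6, -4.8, 32.2]
tcp_rot: [3.122, 0.344, -0.001]
force: [0.9, -1.0, 1.3]
opening: 35.2
```

```bash
python3 f.py; python3 - <<'E'
from h import *
s=vision.get_image("side")[:,:,::-1].copy();cv2.imwrite("pics/s_11.png",s)
t=vision.get_image("top")[:,:,::-1].copy();cv2.imwrite("pics/t_11.png",t)
z(s,235,180,305,240,11,"pics/v_11.png",grid=0)
z(t,220,160,290,252,6,"pics/vt_11.png",grid=0)
E
```

```text
[1.21 0.19 2.19] [-0.3  -0.25  0.02] 35.52 [474.67  -4.86  32.18]
[ 0.76 -1.62  1.81] [-0.39 -0.18 -0.01] 35.12 [474.66  -4.8   32.18]
[ 0.4  -1.48  2.03] [-0.38 -0.16 -0.01] 35.16 [474.68  -4.82  32.19]
```

View pics/v_11.png

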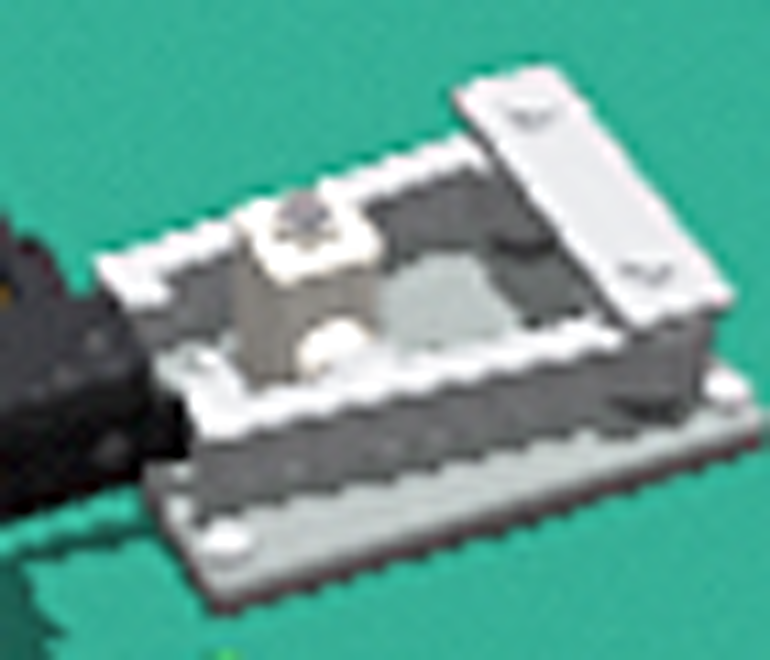

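View pics/vt_11.png

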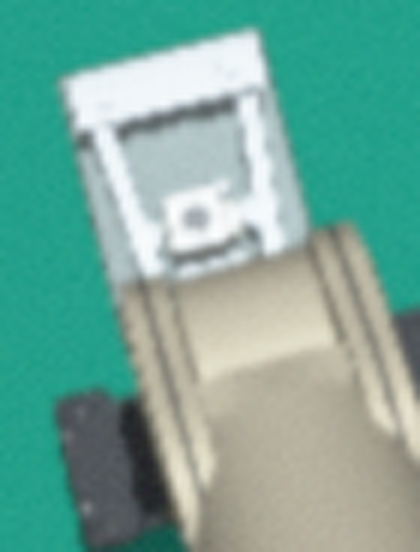

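The resistance collapsed between 37 and 36 mm: the torque went from -1.35 to about -0.2 N m and Fx from 6.5 to 0.5 N. The top view shows the block's left side nearly at the left jaw. I stop closing here and open.

Emit:
apply_moves(gripper=[44,48,53,58,63,68,73,78], dp=[[0,0,0],[0,0,0],[0,0,0],[0,0,0],[0,0,0],[0,0,0],[0,0,0],[0,0,0]], delta_rot=[[0,0,0],[0,0,0],[0,0,0],[0,0,0],[0,0,0],[0,0,0],[0,0,0],[0,0,0]])

```text
t: 23.38
position: [474.7, -4.6, 32.1]
tcp_rot: [-3.123, -0.345, 0.0]
force: [0.0, -1.7, -0.9]
opening: 63.4
```

Emit:
apply_moves(gripper=[85,92,100,100,100], dp=[[0,0,0],[0,0,0],[0,0,0],[0,0,0],[0,0,0]], delta_rot=[[0,0,0],[0,0,0],[0,0,0],[0,0,0],[0,0,0]])

```text
t: 23.8
position: [475.0, -4.4, 32.3]
tcp_rot: [-3.123, -0.345, -0.001]
force: [0.1, 0.7, -0.9]
opening: 85.4
```

```bash
python3 f.py; python3 - <<'E'
from h import *
s=vision.get_image("side")[:,:,::-1].copy();cv2.imwrite("pics/s_12.png",s)
t=vision.get_image("top")[:,:,::-1].copy();cv2.imwrite("pics/t_12.png",t)
a=cv2.resize(s[180:240,235:305],None,fx=6,fy=6,interpolation=cv2.INTER_CUBIC)
b=cv2.resize(t[165:210,225:280],None,fx=7,fy=8,interpolation=cv2.INTER_CUBIC)
cv2.imwrite("pics/v_12.png",np.hstack([a[:360],b[:360,:380]]))
E
```

```text
[ 0.2  -0.07 -0.4 ] [0.03 0.04 0.03] 85.94 [474.98  -4.5   32.29]
[-0.    0.51  0.65] [ 0.03 -0.05 -0.01] 86.68 [474.95  -4.54  32.27]
[ 0.11 -0.37  0.91] [0.03 0.   0.  ] 86.96 [474.94  -4.55  32.28]
```

View pics/v_12.png

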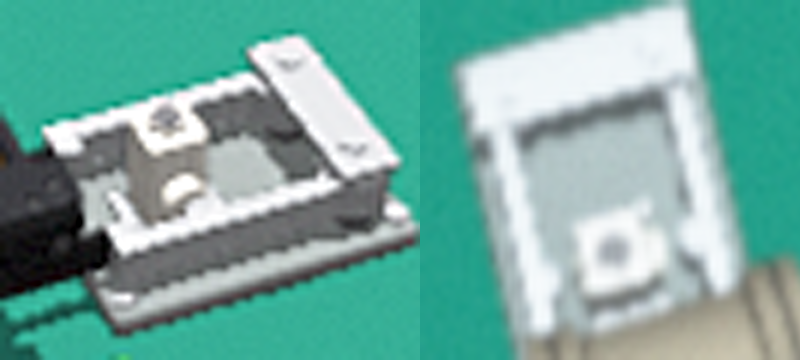

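Emit:
apply_moves(gripper=[100,100,100,100,100,100,100,100], dp=[[0,0,-10],[0,0,-40],[0,0,-80],[0,0,-120],[0,40,-150],[0,80,-150],[0,120,-150],[0,160,-150]], delta_rot=[[0,0,0],[0,0,0],[0,0,0],[0,0,0],[0,0,0],[0,0,0],[0,0,0],[0,0,0]])

```text
t: 24.72
position: [509.9, -160.8, 184.3]
tcp_rot: [3.121, 0.346, 0.004]
force: [1.1, 0.5, -0.1]
opening: 87.1
```

Emit:
apply_moves(gripper=[100,100,100,100,100,100], dp=[[0,40,0],[0,80,0],[0,100,0],[0,100,0],[0,100,0],[0,100,0]], delta_rot=[[0,0,0],[0,0,0],[0,0,0],[0,0,0],[0,0,0],[0,0,0]])

```text
t: 25.22
position: [531.3, -255.4, 182.7]
tcp_rot: [-3.122, -0.346, -0.001]
force: [0.1, 0.2, -0.3]
opening: 86.7
```

```bash
python3 f.py; python3 - <<'E'
from h import *
s=vision.get_image("side")[:,:,::-1].copy();cv2.imwrite("pics/s_13.png",s)
t=vision.get_image("top")[:,:,::-1].copy();cv2.imwrite("pics/t_13.png",t)
z(s,200,180,310,240,7,"pics/v_13.png",grid=0)
pp=(660.28,37.52,.2216);b=12
E=[(-75+x,y,b+zz) for zz in(50,) for x in(-14,14) for y in(-14,14)]+[(-75,-23,32),(-75,23,32),(-75,17,32)]
z(t,230,180,280,220,14,"pics/vt_13.png",pts=proj("top",tf(pp,E)),grid=0)
E
```

```text
[ 0.19  0.04 -0.17] [ 0.01 -0.02  0.02] 87.05 [ 531.35 -254.97  182.73]
[-0.13  0.59  0.36] [0.06 0.02 0.03] 86.9 [ 531.37 -254.98  182.75]
[ 0.69  0.21 -0.23] [ 0.01  0.01 -0.05] 86.61 [ 531.35 -255.13  182.7 ]
```

View pics/v_13.png

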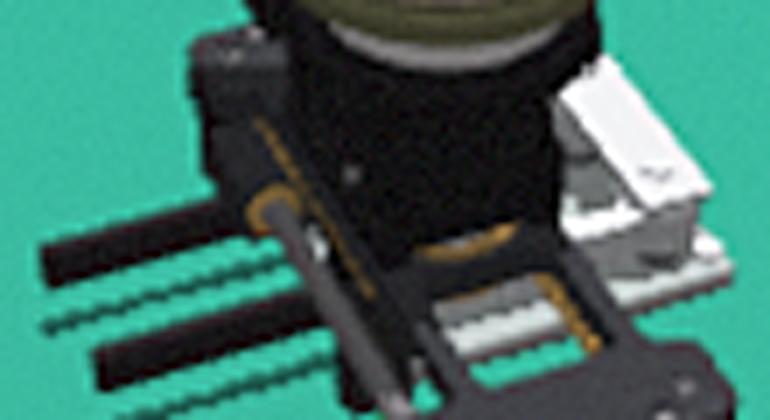

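View pics/vt_13.png

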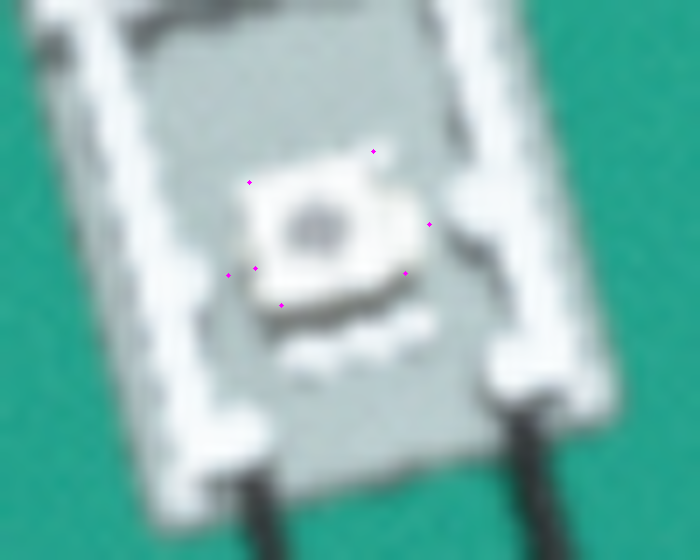

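The top view shows the block upright and square in the nest. The stub stands out about 9 mm on the right and the left side only about 3 mm, so the plug is home. The handles are back at their starting pixels.

```bash
python3 - <<'E'
from workcell import env,monitor
print(env.job_done(), monitor.sense()["t"])
E
```

```text
the job is handed in; nothing more can be done
the job is handed in; nothing more can be done
```

I stood the white valve block in the press nest, squeezed the handles until the plug snapped in, let them spring open and handed the job in at about 25 s of the 72 s. No verdict was reported.

- **Placing:** I gripped the block across its plain faces and lowered it into the nest with no sideways force to speak of. I then released it and backed off.
- **Squeezing:** I closed in steps of about 0.9 mm. The load signs rose (torque to -1.35 N m, Fx to about 6.5 N) and held there. They collapsed near 36 mm opening, a closing angle of about 0.085 rad. I added one 0.4 mm step while they kept falling, then stopped and opened.
- **Last checks:** In the top view the block is upright and square in the nest. Its plug side stands out about 3 mm and its stub about 9 mm, and the handles are back where they started. The arm is clear, with force readings near zero. I judged the plug to be home only from the force drop and this picture, at roughly 3 mm per pixel.
- **Disagreements:** The two cameras differed by about 1.5 mm on where the nest lies in the closing direction, so I used the joint fit. In the last side view the arm hid the block, so that check rests on the top camera alone. I touched neither the mallet, the cup nor the flask, but did not measure them at the end.

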